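# Put the repaired devices on their charging pads

## Task

Put each of the four repaired devices (phone, power bank, earbud case, watch head) on the charging pad whose outline has its shape and size: lying flat, right side up, centred on the outline and lined up with it (either end first). Leave the solvent bottle and the tape roll where they are.

Things in the scene. Friction and masses are not known exactly. Their poses are not given: they have to be found in the camera images.
- phone_center (a point): compact phone in a black rubber case, lying screen up: a flat rectangular slab with slightly rounded edges, 124 x 58 x 14 mm (the longest and flattest rectangle); loose on the bench. Point: its centre, half-way up; z axis up; x axis along its long side, y across it.
- powerbank_center (a point): power bank: plain aluminium rectangular block with rounded edges, 90 x 44 x 22 mm; loose on the bench. Point: its centre, half-way up; z axis up; x axis along its long side, y across it.
- budcase_center (a point): earbud case: white, stadium-shaped from above (two straight sides, round ends), 72 x 44 x 24 mm; loose on the bench. Point: its centre, half-way up; z axis up; x axis along its long side, y across it.
- watch_center (a point): watch head without strap, lying dial up: round steel disc, 46 mm across, 14 mm high, dark dial, tiny crown at its +x edge; loose on the bench. Point: its centre, half-way up; z axis up.
- pad_phone_top (a point): charging pad: fixed flat grey plate 140 x 80 x 6 mm with a thin white outline in its middle, flush with the flat top and showing all round the device when it is centred (line 3 mm wide, 1 to 4 mm outside the edge of the device): a large rectangle, as big as the phone (124 x 58 mm). Point: centre of the outline, on the top face, 6 mm above the bench; x axis along the plate's and the outline's long side, z up. All four plates are alike but for the outline.
- pad_powerbank_top (a point): charging pad: fixed flat grey plate 140 x 80 x 6 mm with a thin white outline in its middle, flush with the flat top and showing all round the device when it is centred (line 3 mm wide, 1 to 4 mm outside the edge of the device): a smaller rectangle, as big as the power bank (90 x 44 mm). Point: centre of the outline, on the top face, 6 mm above the bench; x axis along the plate's and the outline's long side, z up. All four plates are alike but for the outline.
- pad_budcase_top (a point): charging pad: fixed flat grey plate 140 x 80 x 6 mm with a thin white outline in its middle, flush with the flat top and showing all round the device when it is centred (line 3 mm wide, 1 to 4 mm outside the edge of the device): a stadium with round ends, as big as the earbud case (72 x 44 mm). Point: centre of the outline, on the top face, 6 mm above the bench; x axis along the plate's and the outline's long side, z up. All four plates are alike but for the outline.
- pad_watch_top (a point): charging pad: fixed flat grey plate 140 x 80 x 6 mm with a thin white outline in its middle, flush with the flat top and showing all round the device when it is centred (line 3 mm wide, 1 to 4 mm outside the edge of the device): a circle, as big as the watch head (46 mm). Point: centre of the outline, on the top face, 6 mm above the bench; x axis along the plate's and the outline's long side, z up. All four plates are alike but for the outline.
- bottle: bystander, leave alone: white solvent bottle with steel cap, 58 mm across, 122 mm tall, standing at one side of the work; origin at the centre of its underside.
- tape: bystander, leave alone: roll of yellow tape lying flat, 100 mm across, 45 mm high; origin at the centre of its underside.
Things that resemble listed ones, but are neither listed nor needed, are in the scene too. Of the things shaped like the part that bears watch_center, the bare steel one is meant.

How it is judged:
By the outcome, as a careful person would: the job done as asked, in the order asked, and still so for the second after the job is handed in, with the robot touching nothing.
It also fails if it takes over 112 s, if anything falls off the work surface, if the arm or the gripper's body presses on something with over 40 N, if the wrist force passes 120 N, or if a joint passes its speed limit or range.

## Robot

A 6-joint arm with a two-finger parallel gripper is mounted at the origin on the work surface. World frame = base frame: x ahead of the robot, y to its left, z up, the work surface at z = 0. Lengths are in m, angles in rad, forces in N, time in s.
With the tool pointing down it reaches from about 0.35 to 0.775 m from the base axis. Payload 5.5 kg.
Tool frame: the origin (TCP) lies on the centre line of the jaws, within the pads' length; the fingertips stand 11 mm ahead of it and the grasp point (between the pads) lies 8 mm behind it (env.tip_reach is the distance from the TCP to the fingertips, in m); z points along the fingers, x is the direction in which the jaws open and shut, and the axes are right-handed (so a half turn about z gives the same grasp; the last joint's range is limited). The gripper opens to 85 mm and grips with 20 to 120 N. Pads are 22 mm wide; open, the fingers measure 114 mm over their backs; the gripper's body (76 mm by 85 mm) begins 54 mm behind the grasp point. The pads swing forward as they close: fully open they stand 13 mm farther back than shut.
Start: joints at [-1.441, 0.313, 0.046, 1.304, 0, 1.431], TCP at [0.153, -0.554, 0.219] pointing down, gripper open.
Joint ranges: [-2.76, 2.76], [-0.86, 1.69], [-1.03, 1.26], [-2.2, 2.34], [-1.47, 1.5], [-3.14, 3.14]. Speed limits (rad/s): [2.57, 2.57, 3.14, 3.14, 3.14, 3.14].

## Interface

Orientations are given as a unit quaternion [w, x, y, z].
In Python, from workcell import env gives the robot as it stands.
- The arm moves only by the tool carry_out, never from a script. Its argument "moves" is one flat list of numbers, 7 for each row, row after row: the gripper command: -1 is shut, 1 is fully open, values between are in proportion, then the shift along the tool's x, y, z in m, then the turn, a rotation vector about the tool's x, y, z in degrees. A call has exactly 5 rows; each row shifts and turns the pose as measured when the row begins, along the tool's axes as they then stand; what a row does not reach is not made up. A row lasts 1/8 s, in which the tool goes at most 62.5 mm and 10.7 degrees, less where a joint would pass 70% of its speed; a pose out of reach is approached as far as the arm can. A call is refused whole if a number of a shift passes 0.0625 or a number of a turn 10.7, either way. A call with a gripper value outside its range is refused whole. The fingers move at their own pace and stop on an object; "squeeze" is the grip in N (left out, the last holds). Time passes only in rows, so rows that do not move let the fingers close, or fill a call up. It gives the time, the measured TCP pose, the force and the opening at its end, in the units of the state.
- env.get_state(): the state, without advancing time (a new reading comes with each control period).
- env.read_camera(name): name is "scene" or "side" or "wrist"; returns the picture (480x640x3 uint8, red, green, blue); there is no depth.
- env.calibration(name): a dict with "camera_matrix" (3x3 intrinsics, pixels), "rvec" (rotation vector, rad) and "tvec" (3), from world to camera coordinates, as OpenCV has them; the wrist camera has in their place "hand_eye" (4x4, takes a point from camera to tool coordinates, whose origin is the TCP and whose axes are the tool frame's). Camera axes: x right, y down, z forward; pixel columns grow to the right and rows downward; lengths in m; the calibration is good to about 2 mm. A picture is of the moment at which its call begins: read the wrist's pose just before it. calibration takes no time and is no camera call.
- env.hand_in(): hands the job in, once; it reports no verdict.
The state is a dict: "clock": time; "joint_pos": joint angles; "qvel": joint speeds; "tau": joint torques, N m; "tcp_pos": TCP position; "orientation": TCP orientation; "wrist_force": force on the tool from outside, world axes, zero at the start; "ft_torque": the same for the moment, N m; "finger_gap": finger opening in m.
Only numpy, scipy, OpenCV 4.12 (cv2) and the standard library are available. Lean on these libraries where they do the work, as an engineer would, in place of code of your own. Each camera call takes 0.05 s, during which the arm holds its last target. There are 200 camera calls.

## Working session

There is one attempt and no reset: what is moved stays moved. The work goes in short steps, Python scripts to look and compute and a tool call to move; the robot and the scene stay as the last step left them, time stands still between calls to the robot, and variables do not carry over. Pictures are saved under pics/ and viewed, about 12 in all and at most 16, crops included, and the job is handed in when it is done.

Besides the shell and the picture viewer there is one more tool, called after ">>>" by a JSON object that holds its "fn" and its "kwargs". carry_out: Moves the arm, as the interface text tells. Its arguments: {"type":"object","properties":{"moves":{"type":"array"},"squeeze":{"type":"number"}},"required":["moves"]}

```bash
mkdir -p pics; ls
python3 - <<'E'
from workcell import env
import cv2
print(env.get_state())
for n in ("scene","side"):
    cv2.imwrite(f"pics/{n}0.png",env.read_camera(n)[:,:,::-1])
    print(n,env.calibration(n))
print(env.calibration("wrist"))
E
```

```text
pics
{'clock': 0.0, 'joint_pos': array([-1.44062079e+00,  3.14034836e-01,  4.49776242e-02,  1.30364804e+00,
       -1.82657862e-05,  1.43122247e+00]), 'qvel': array([-0.0010084 ,  0.00010334,  0.00173181,  0.00026012, -0.00017339,
       -0.00108591]), 'tau': array([-6.22047501e-04, -4.80627930e+01,  2.98532814e+01,  1.91851758e-02,
       -1.88406370e-04,  1.07788236e-05]), 'tcp_pos': array([ 0.15315839, -0.55364946,  0.21818879]), 'orientation': array([-6.71643670e-04,  7.95766539e-01, -6.05602761e-01, -6.78216411e-04]), 'wrist_force': array([-0.0215067 ,  0.70847636, -0.15339098]), 'ft_torque': array([ 0.04372002,  0.03060636, -0.02624688]), 'finger_gap': 0.08554708499684877}
scene {'camera_matrix': array([[465.72991333,   0.        , 339.43706598],
       [  0.        , 465.72991333, 232.95001284],
       [  0.        ,   0.        ,   1.        ]]), 'rvec': array([ 1.86402353,  1.19588801, -0.65619672]), 'tvec': array([-0.19492753, -0.21205707,  1.44665678])}
side {'camera_matrix': array([[454.69619224,   0.        , 315.38210992],
       [  0.        , 454.69619224, 235.11493758],
       [  0.        ,   0.        ,   1.        ]]), 'rvec': array([ 0.82524433, -2.67155958,  0.94409232]), 'tvec': array([0.40206978, 0.2670198 , 0.85547697])}
{'camera_matrix': array([[383.46541909,   0.        , 320.95515951],
       [  0.        , 383.46541909, 242.45495883],
       [  0.        ,   0.        ,   1.        ]]), 'hand_eye': array([[ 9.99999952e-01, -2.20426507e-04, -2.17439310e-04,
        -2.62440529e-04],
       [ 2.69873322e-04,  9.64760782e-01,  2.63128410e-01,
        -6.59627356e-02],
       [ 1.51776443e-04, -2.63128457e-01,  9.64760795e-01,
        -1.55116254e-01],
       [ 0.00000000e+00,  0.00000000e+00,  0.00000000e+00,
         1.00000000e+00]])}
```

View pics/scene0.png

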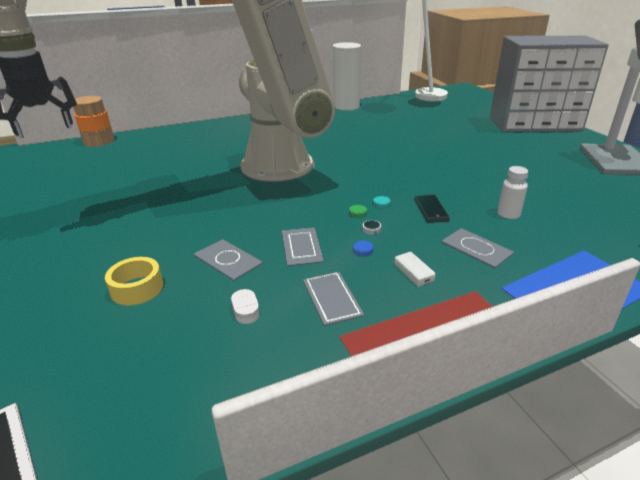

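View pics/side0.png

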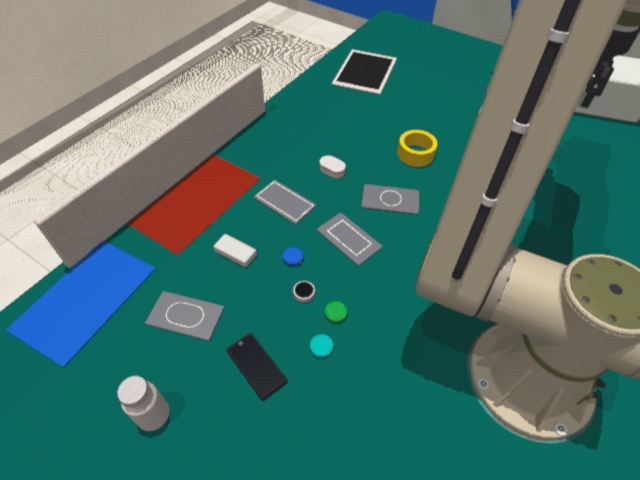

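Scene: the phone is at side (257,366), the power bank at (235,250) and the earbud case at (332,165). For the watch, the candidates are bare steel (304,291), blue (293,257), green (336,312) and cyan (321,346). The pads are rectangles at (285,200) and (349,238), a circle at (391,198) and a stadium at (185,315). I'll check these in one enlarged crop.

```bash
cat > h.py <<'E'
import numpy as np, cv2
from scipy.spatial.transform import Rotation as R
from workcell import env
def px2w(K,Rwc,c,uv,z):
    uv=np.atleast_2d(np.array(uv,float)); d=np.c_[uv,np.ones(len(uv))]@np.linalg.inv(K).T@Rwc.T
    return c+d*((z-c[2])/d[:,2])[:,None]
def cam(n):
    k=env.calibration(n); K=k["camera_matrix"]
    if n!="wrist":
        Rm=cv2.Rodrigues(k["rvec"])[0]; return K,Rm.T,-Rm.T@k["tvec"]
    s=env.get_state(); q=s["orientation"]; T=R.from_quat([q[1],q[2],q[3],q[0]]).as_matrix(); H=k["hand_eye"]
    return K,T@H[:3,:3],s["tcp_pos"]+T@H[:3,3]
def yawx():  # world heading of tool x
    q=env.get_state()["orientation"]; x=R.from_quat([q[1],q[2],q[3],q[0]]).as_matrix()[:,0]; return np.degrees(np.arctan2(x[1],x[0]))
E
python3 - <<'E'
import cv2
im=cv2.imread("pics/side0.png")[140:410,140:430]
cv2.imwrite("pics/side0c.png",cv2.resize(im,(640,596),interpolation=cv2.INTER_CUBIC))
E
```

```text
(no output)
```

View pics/side0c.png

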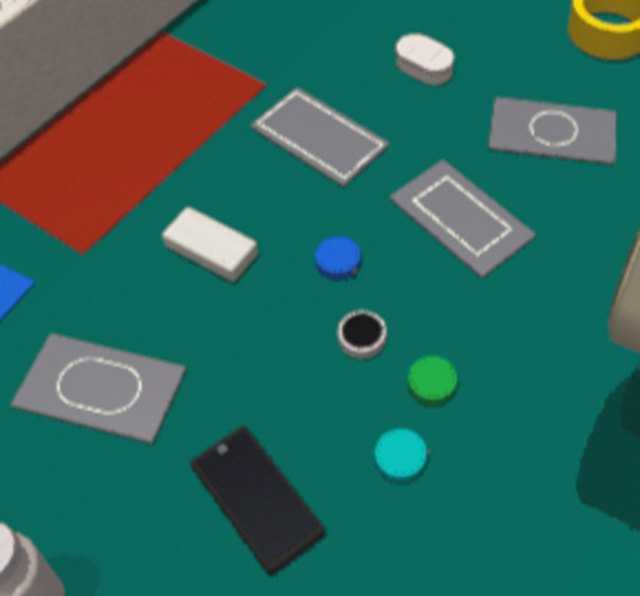

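The crop confirms the steel watch at crop (362,331), with coloured lookalikes around it. The large-rectangle pad is at (320,137), the smaller rectangle at (462,218), the circle at (553,128) and the stadium at (99,385).

Run:
```python
from h import *
c=cam("side")
D=dict(pad_phone=([(298,90),(387,143),(345,184),(252,124)],.006),pad_pb=([(442,161),(534,235),(484,275),(391,196)],.006),
pad_watch=([(496,97),(616,110),(615,162),(489,148)],.006),pad_bud=([(52,333),(186,370),(154,441),(12,403)],.006),
phone=([(243,427),(325,530),(272,572),(191,463)],.014),pb=([(190,208),(257,240),(235,266),(164,234)],.022),
bud=([(398,44),(425,34),(453,64),(425,73)],.024),watch=([(362,331)],.014),blue=([(338,255)],.014),green=([(433,378)],.014),cyan=([(401,452)],.014),tape=([(605,10)],.045))
for n,(p,z) in D.items():
    r=cv2.minAreaRect((px2w(*c,np.array(p)*290/640+140,z)[:,:2]*1000).astype(np.float32))
    w=px2w(*c,np.array(p)*290/640+140,z)[:,:2].mean(0)
    print(n,w.round(3),[np.round(x,1) for x in r[1:]])
    a=px2w(*c,np.array(p)*290/640+140,z)[:,:2]
    if len(p)==4: print([ (round(np.hypot(*d)*1000),round(np.degrees(np.arctan2(d[1],d[0])))) for d in np.roll(a,-1,0)-a])
print(yawx())
```

```text
pad_phone [ 0.645 -0.099] [array([ 75.2, 139.4]), np.float64(84.8)]
[(133, 175), (75, 87), (139, -5), (74, -98)]
pad_pb [ 0.453 -0.09 ] [array([ 75.4, 138.5]), np.float64(76.5)]
[(137, 166), (75, 77), (139, -14), (75, -104)]
pad_watch [ 0.432 -0.256] [array([139.5,  81.2]), np.float64(25.8)]
[(138, -154), (81, 115), (139, 26), (81, -65)]
pad_bud [0.622 0.27 ] [array([139.8,  77.5]), np.float64(18.6)]
[(139, -162), (74, 109), (140, 19), (78, -71)]
phone [0.434 0.274] [array([ 54.2, 121.5]), np.float64(73.6)]
[(121, 164), (54, 74), (122, -16), (54, -107)]
pb [0.641 0.089] [array([86.1, 40.5]), np.float64(4.7)]
[(84, -175), (38, 94), (85, 7), (41, -89)]
bud [ 0.61  -0.261] [array([37.2, 62.4]), np.float64(65.3)]
[(37, -117), (61, 155), (37, 59), (59, -24)]
watch [0.454 0.09 ] [array([0., 0.]), np.float64(0.0)]
blue [0.526 0.03 ] [array([0., 0.]), np.float64(0.0)]
green [0.371 0.094] [array([0., 0.]), np.float64(0.0)]
cyan [0.355 0.172] [array([0., 0.]), np.float64(0.0)]
tape [ 0.461 -0.429] [array([0., 0.]), np.float64(0.0)]
-74.53985706655294
```

```bash
cat >> h.py <<'E'
def plan(x,y,z,h,n,g=1):
    "print n rows reaching TCP x,y,z, tool-x heading h, tool down"
    s=env.get_state(); q=s["orientation"]; T=R.from_quat([q[1],q[2],q[3],q[0]]); p=s["tcp_pos"]
    G=R.from_matrix(np.array([[np.cos(np.radians(h)),np.sin(np.radians(h)),0],[np.sin(np.radians(h)),-np.cos(np.radians(h)),0],[0,0,-1]]).T)
    rv=(T.inv()*G).as_rotvec(); d=(np.array([x,y,z])-p)/n
    print("at",p.round(4),"h",round(yawx(),2),"F",s["wrist_force"].round(1),"gap",round(s["finger_gap"],4),"t",round(s["clock"],2),"total rv",np.degrees(rv).round(2),"len/row",np.linalg.norm(d).round(4))
    for i in range(n):
        print([g]+[float(v) for v in (T*R.from_rotvec(rv*i/n)).inv().apply(d).round(4)]+[float(v) for v in np.degrees(rv/n).round(2)])
E
python3 -c "
from h import *
plan(.5,-.2,.2,70,15)"
```

```text
at [ 0.1532 -0.5537  0.2183] h -74.54 F [-0.4 -0.7  0.2] gap 0.0852 t 0.1 total rv [-1.2000e-01  2.0000e-02 -1.4454e+02] len/row 0.033
[1, -0.0166, -0.0286, 0.0013, -0.01, 0.0, -9.64]
[1, -0.0115, -0.0309, 0.0012, -0.01, 0.0, -9.64]
[1, -0.0062, -0.0324, 0.0012, -0.01, 0.0, -9.64]
[1, -0.0007, -0.033, 0.0012, -0.01, 0.0, -9.64]
[1, 0.0048, -0.0327, 0.0012, -0.01, 0.0, -9.64]
[1, 0.0102, -0.0314, 0.0012, -0.01, 0.0, -9.64]
[1, 0.0154, -0.0292, 0.0012, -0.01, 0.0, -9.64]
[1, 0.02, -0.0263, 0.0012, -0.01, 0.0, -9.64]
[1, 0.0241, -0.0225, 0.0012, -0.01, 0.0, -9.64]
[1, 0.0276, -0.0182, 0.0012, -0.01, 0.0, -9.64]
[1, 0.0302, -0.0133, 0.0012, -0.01, 0.0, -9.64]
[1, 0.032, -0.0081, 0.0012, -0.01, 0.0, -9.64]
[1, 0.0329, -0.0026, 0.0012, -0.01, 0.0, -9.64]
[1, 0.0329, 0.003, 0.0012, -0.01, 0.0, -9.64]
[1, 0.0319, 0.0084, 0.0012, -0.01, 0.0, -9.64]
```

>>> {"fn": "carry_out", "kwargs": {"moves": [1, -0.0166, -0.0286, 0, 0, 0, -9.6, 1, -0.0115, -0.031, 0, 0, 0, -9.6, 1, -0.006, -0.0324, 0, 0, 0, -9.6, 1, -0.001, -0.033, 0, 0, 0, -9.6, 1, 0.005, -0.033, 0, 0, 0, -9.6]}}

```text
clock: 0.72
tcp_pos: [0.2691, -0.4318, 0.2154]
orientation: [-0.003, 0.976, -0.219, -0.001]
wrist_force: [1.3, -0.9, -0.3]
finger_gap: 0.0851
```

>>> {"fn": "carry_out", "kwargs": {"moves": [1, 0.01, -0.0314, 0, 0, 0, -9.6, 1, 0.0154, -0.029, 0, 0, 0, -9.6, 1, 0.02, -0.0263, 0, 0, 0, -9.6, 1, 0.024, -0.0225, 0, 0, 0, -9.6, 1, 0.0276, -0.018, 0, 0, 0, -9.6]}}

```text
clock: 1.35
tcp_pos: [0.3834, -0.3052, 0.2142]
orientation: [-0.005, 0.978, 0.211, -0.001]
wrist_force: [-0.0, -0.3, 0.1]
finger_gap: 0.0855
```

>>> {"fn": "carry_out", "kwargs": {"moves": [1, 0.03, -0.0133, 0, 0, 0, -9.6, 1, 0.032, -0.008, 0, 0, 0, -9.6, 1, 0.033, -0.0026, 0, 0, 0, -9.6, 1, 0.033, 0.003, 0, 0, 0, -9.6, 1, 0.032, 0.008, 0, 0, 0, -9.6]}}

```text
clock: 1.98
tcp_pos: [0.4941, -0.1756, 0.213]
orientation: [-0.007, 0.799, 0.602, 0.001]
wrist_force: [0.8, -0.4, 0.0]
finger_gap: 0.0856
```

Run:
```python
from h import *
plan(.5,-.2,.2,70,1)
K,Rw,c=cam("wrist"); im=env.read_camera("wrist")[:,:,::-1]
np.savez("pics/w1.npz",K=K,R=Rw,c=c,im=im); cv2.imwrite("pics/w1.png",im)
```

```text
at [ 0.4941 -0.1756  0.213 ] h 73.96 F [ 0.8 -0.4  0. ] gap 0.0856 t 1.98 total rv [-0.6  -0.54  3.96] len/row 0.0283
[1, -0.022, 0.0125, 0.0126, -0.6, -0.54, 3.96]
```

View pics/w1.png

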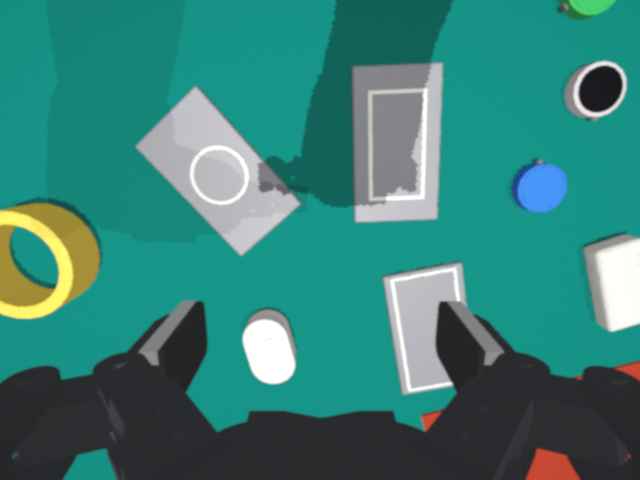

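The view shows the circle outline at (219,175), the small-rectangle outline with corners (368,90)-(428,89)-(425,200)-(371,201), the phone pad partly hidden at (430,328), and the bud case top at (270,352).

Run:
```python
from h import *
d=np.load("pics/w1.npz"); im=d["im"]; c=(d["K"],d["R"],d["c"])
def mask(roi,lo):
    m=np.zeros(im.shape[:2],np.uint8); x0,y0,x1,y1=roi
    m[y0:y1,x0:x1]=(im[y0:y1,x0:x1].min(2)>lo)*255; return m
for n,roi,lo,z in [("padwatch",(185,140,255,210),225,.006),("padpb",(360,80,436,208),170,.006),("bud",(240,300,300,390),215,.024)]:
    for t in (lo-20,lo):
        m=mask(roi,t); ys,xs=np.nonzero(m); w=px2w(*c,np.c_[xs,ys],z)[:,:2]*1000
        # keep largest component
        k,l,st,_=cv2.connectedComponentsWithStats(m); i=1+st[1:,4].argmax(); w=w[l[ys,xs]==i]
        r=cv2.minAreaRect(w.astype(np.float32)); print(n,t,len(w),np.round(r[0],1),np.round(r[1],1),round(r[2],1),w.mean(0).round(1))
cv2.imwrite("pics/w1b.png",mask((0,0,640,400),200))
w=px2w(*c,[(368,90),(428,89),(425,199),(371,201)],.006); print(w.mean(0)); e=np.diff(w,axis=0)[:,:2]; print(np.hypot(*e.T),np.degrees(np.arctan2(e[:,1],e[:,0])))
w=px2w(*c,[(384,277),(461,263),(404,394)],.006); e=w[[1,2]]-w[0]; print(w[1:].mean(0),np.hypot(*e.T[:2]),np.degrees(np.arctan2(e[:,1],e[:,0])))
w=px2w(*c,[(196,87),(300,204),(242,255),(136,146)],.006); e=np.diff(w,axis=0); print(w.mean(0),np.hypot(*e.T[:2]),np.degrees(np.arctan2(e[:,1],e[:,0])))
```

```text
padwatch 205 980 [ 434.1 -254.5] [56.2 54.4] 73.9 [ 433.  -252.5]
padwatch 225 670 [ 434.  -255.1] [53.7 53.6] 28.0 [ 432.7 -253.3]
padpb 150 3849 [455.3 -86.1] [ 72.  113.1] 73.9 [465.1 -79.5]
padpb 170 3469 [455.3 -86.1] [ 71.9 113.1] 73.9 [466.9 -77.4]
bud 195 2545 [ 612.7 -262.4] [45.1 72.8] 87.0 [ 612.  -262.3]
bud 215 2471 [ 612.6 -262.4] [44.4 71.7] 87.0 [ 612.1 -262.3]
[ 0.45519158 -0.08861127  0.006     ]
[0.05329356 0.09808988 0.05145601] [  74.90361386  -13.6810992  -104.00910044]
[ 0.64740795 -0.09792162  0.006     ] [0.0775272  0.13822254] [84.70932962 -4.56902166]
[ 0.43466336 -0.25445972  0.006     ] [0.13768346 0.07669437 0.13837888] [  24.87285205  -64.9107759  -154.81329961]
```

```bash
python3 -c "
from h import *
plan(.6126,-.2624,.08,87,5)"
```

```text
at [ 0.4961 -0.173   0.2129] h 74.42 F [ 2.4  2.2 -0. ] gap 0.0855 t 2.02 total rv [ -0.43  -0.75 -12.58] len/row 0.0396
[1, -0.0113, 0.0275, 0.0262, -0.09, -0.15, -2.52]
[1, -0.0124, 0.0269, 0.0263, -0.09, -0.15, -2.52]
[1, -0.0135, 0.0263, 0.0264, -0.09, -0.15, -2.52]
[1, -0.0146, 0.0257, 0.0264, -0.09, -0.15, -2.52]
[1, -0.0156, 0.0249, 0.0265, -0.09, -0.15, -2.52]
```

>>> {"fn": "carry_out", "kwargs": {"moves": [1, -0.0113, 0.0275, 0.026, 0, -0.2, -2.5, 1, -0.0124, 0.027, 0.026, 0, -0.2, -2.5, 1, -0.0135, 0.0263, 0.026, 0, -0.2, -2.5, 1, -0.0146, 0.0257, 0.026, 0, -0.2, -2.5, 1, -0.0156, 0.025, 0.0265, 0, -0.2, -2.5]}}

```text
clock: 2.65
tcp_pos: [0.6163, -0.2621, 0.0787]
orientation: [-0.001, 0.723, 0.691, -0.004]
wrist_force: [0.3, -0.0, -0.3]
finger_gap: 0.0855
```

```bash
cat >> h.py <<'E'
def shot(name):
    a=cam("wrist"); im=env.read_camera("wrist")[:,:,::-1].copy(); cv2.imwrite(f"pics/{name}.png",im); np.savez(f"pics/{name}.npz",K=a[0],R=a[1],c=a[2],im=im); return im,a
def blob(im,a,test,seed_w,z,rad=.06,name=""):
    "largest masked component near world seed -> min area rectangle (mm)"
    v,u=np.nonzero(test(im.astype(int))); w=px2w(*a,np.c_[u,v],z)[:,:2]; ok=np.hypot(*(w-seed_w).T)<rad
    m=np.zeros(im.shape[:2],np.uint8); m[v[ok],u[ok]]=255
    k,l,st,_=cv2.connectedComponentsWithStats(m); i=1+st[1:,4].argmax(); y,x=np.nonzero(l==i)
    p=px2w(*a,np.c_[x,y],z)[:,:2]*1000; r=cv2.minAreaRect(p.astype(np.float32)); L,S=max(r[1]),min(r[1]); ang=r[2] if r[1][0]>r[1][1] else r[2]-90
    print(name,"centre",np.round(r[0],1),"size",round(L,1),round(S,1),"long axis",round((ang+90)%180-90,1),"n",len(p),"px",x.min(),x.max(),y.min(),y.max())
E
python3 -c "
from h import *
im,a=shot('w2')
blob(im,a,lambda i:i.min(2)>205,(.6126,-.2624),.024)
blob(im,a,lambda i:i.min(2)>220,(.6126,-.2624),.024)
plan(.6126,-.2624,.015,87,4)"
```

```text
centre [ 631.9 -263.7] size 43.6 34.2 long axis 88.8 n 3419 px 282 357 257 312
 centre [ 634.9 -267.8] size 45.2 25.9 long axis 62.8 n 2296 px 282 356 262 312
at [ 0.6172 -0.2636  0.0737] h 87.5 F [ 3.2 -3.1 -2.3] gap 0.0852 t 2.7 total rv [-0.5   0.23  0.5 ] len/row 0.0147
[1, 0.0003, -0.001, 0.0147, -0.12, 0.06, 0.12]
[1, 0.0003, -0.0011, 0.0147, -0.12, 0.06, 0.12]
[1, 0.0003, -0.0011, 0.0147, -0.12, 0.06, 0.12]
[1, 0.0003, -0.0011, 0.0147, -0.12, 0.06, 0.12]
```

View pics/w2.png

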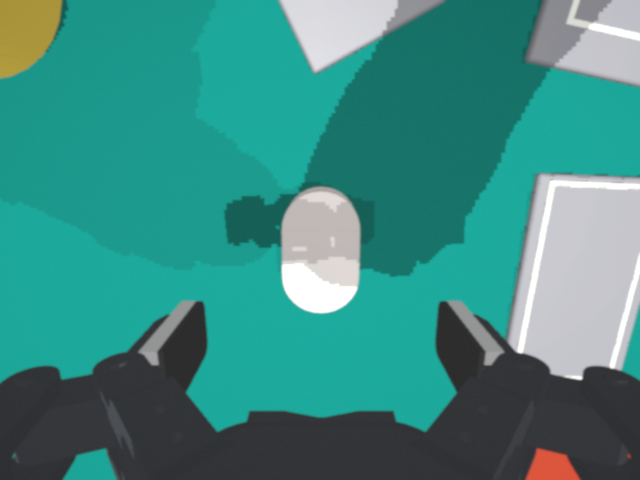

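Bud case centred near (321,250), between the open fingers and partly in shadow. The phone pad outline is visible at right, with its top-left corner at (550,183).

Run:
```python
from h import *
d=np.load("pics/w2.npz"); a=(d["K"],d["R"],d["c"]); im=d["im"]
white=lambda i:(i.max(2)-i.min(2)<40)&(i.min(2)>140)
blob(im,a,white,(.6126,-.2624),.024)
w=px2w(*a,[(550,183),(521,378)],.006);print(w)
plan(.6126,-.2624,.015,87,5)
```

```text
centre [ 611.9 -262.7] size 74.2 45.1 long axis -2.5 n 8470 px 281 359 187 312
[[ 0.58046254 -0.12557584  0.006     ]
 [ 0.71163859 -0.1309432   0.006     ]]
at [ 0.6172 -0.2636  0.0737] h 87.5 F [ 3.2 -3.1 -2.3] gap 0.0852 t 2.7 total rv [-0.5   0.23  0.5 ] len/row 0.0118
[1, 0.0002, -0.0008, 0.0117, -0.1, 0.05, 0.1]
[1, 0.0002, -0.0008, 0.0117, -0.1, 0.05, 0.1]
[1, 0.0002, -0.0009, 0.0117, -0.1, 0.05, 0.1]
[1, 0.0002, -0.0009, 0.0117, -0.1, 0.05, 0.1]
[1, 0.0002, -0.0009, 0.0117, -0.1, 0.05, 0.1]
```

>>> {"fn": "carry_out", "kwargs": {"moves": [1, 0, -0.001, 0.012, -0.1, 0, 0, 1, 0, -0.001, 0.012, -0.1, 0, 0, 1, 0, -0.001, 0.012, -0.1, 0, 0, 1, 0, -0.001, 0.012, -0.1, 0, 0, 1, 0, -0.0005, 0.01, -0.1, 0, 0]}}

```text
clock: 3.32
tcp_pos: [0.6103, -0.2627, 0.0122]
orientation: [0.001, 0.723, 0.691, -0.001]
wrist_force: [0.1, -0.3, 0.3]
finger_gap: 0.0854
```

```bash
python3 -c "
from h import *
plan(.6126,-.2627,.014,87.2,2)"
```

```text
at [ 0.6103 -0.2627  0.0122] h 87.41 F [ 0.1 -0.3  0.3] gap 0.0854 t 3.33 total rv [-0.06  0.17  0.21] len/row 0.0014
[1, 0.0, 0.0011, -0.0009, -0.03, 0.09, 0.1]
[1, 0.0, 0.0011, -0.0009, -0.03, 0.09, 0.1]
```

>>> {"fn": "carry_out", "kwargs": {"moves": [1, 0, 0.002, -0.003, 0, 0.2, 0, 1, 0, 0, 0, 0, 0, 0, 0, 0, 0, 0, 0, 0, 0, -0.3, 0, 0, 0, 0, 0, 0, -0.5, 0, 0, 0, 0, 0, 0], "squeeze": 40}}

```text
clock: 3.95
tcp_pos: [0.6131, -0.263, 0.0165]
orientation: [0.0, 0.723, 0.691, 0.0]
wrist_force: [-0.5, -0.9, -0.1]
finger_gap: 0.0324
```

>>> {"fn": "carry_out", "kwargs": {"moves": [-1, 0, 0, 0, 0, 0, 0, -1, 0, 0, 0, 0, 0, 0, -1, 0, 0, 0, 0, 0, 0, -1, 0, 0, 0, 0, 0, 0, -1, 0, 0, 0, 0, 0, 0]}}

```text
clock: 4.58
tcp_pos: [0.6131, -0.263, 0.0165]
orientation: [0.0, 0.723, 0.691, 0.0]
wrist_force: [0.2, -0.1, 0.1]
finger_gap: 0.0002
```

```bash
python3 -c "
from h import *
plan(.6126,-.2627,.12,87.2,5,-1)
s=cam('side');cv2.imwrite('pics/s1.png',cv2.resize(env.read_camera('side')[60:260,240:480,::-1],(720,600),interpolation=cv2.INTER_CUBIC))"
```

```text
at [ 0.6131 -0.263   0.0165] h 87.41 F [ 0.2 -0.1  0.1] gap 0.0002 t 4.58 total rv [0.04 0.01 0.21] len/row 0.0207
[-1, 0.0001, -0.0001, -0.0207, 0.01, 0.0, 0.04]
[-1, 0.0001, -0.0001, -0.0207, 0.01, 0.0, 0.04]
[-1, 0.0001, -0.0001, -0.0207, 0.01, 0.0, 0.04]
[-1, 0.0001, -0.0001, -0.0207, 0.01, 0.0, 0.04]
[-1, 0.0001, -0.0001, -0.0207, 0.01, 0.0, 0.04]
```

View pics/s1.png

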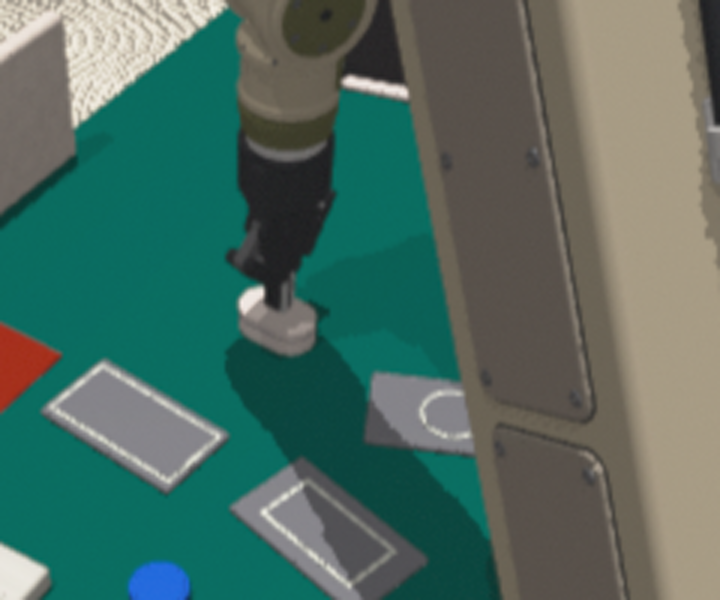

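Fingers shut fully (gap 0) while the case sits at crop (278,325), apparently unmoved with the fingers ending above or behind it. I'll compare projections.

Run:
```python
from h import *
k=env.calibration("side"); s=env.get_state(); print(s["tcp_pos"],env.tip_reach)
pr=lambda p:(cv2.projectPoints(np.array(p,float).reshape(-1,1,3),k["rvec"],k["tvec"],k["camera_matrix"],None)[0].reshape(-1,2)-[240,60])*3
x,y,z=s["tcp_pos"]
print(pr([[x,y,z-.011],[x,y,z],[x,y,z+.05],[x,y,z+.1],[.6126,-.2624,.024],[.6126,-.2624,0]]).round())
im,a=shot('w3')
```

```text
[ 0.61311241 -0.26296238  0.01650513] 0.011
[[275. 326.]
 [275. 317.]
 [277. 272.]
 [279. 225.]
 [276. 311.]
 [275. 331.]]
```

View pics/w3.png

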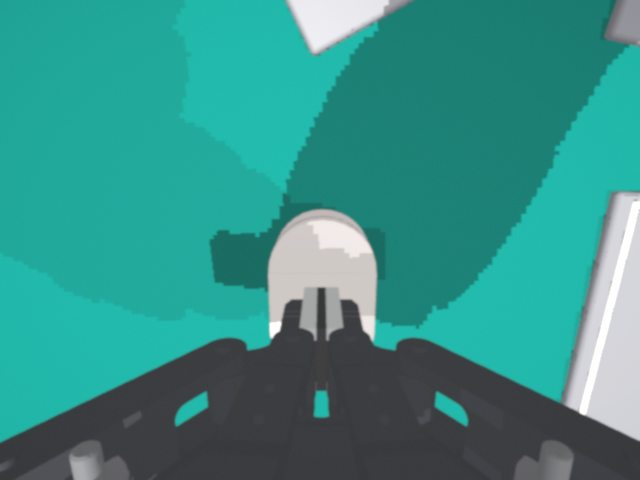

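The pads are drawn well short of where the stated fingertips should be. At gap 85 mm the tips sit about 30 mm behind the TCP, and shut they sit about 18 mm behind. Both pictures agree with the zero force, so the real fingertips are roughly 29 mm higher than `tip_reach` implies. I'll open and descend in small steps, watching the force.

>>> {"fn": "carry_out", "kwargs": {"moves": [1, 0, 0, -0.005, 0, 0, 0, 1, 0, 0, 0, 0, 0, 0, 1, 0, 0, 0, 0, 0, 0, 1, 0, 0, 0, 0, 0, 0, 1, 0, 0, 0, 0, 0, 0]}}

```text
clock: 5.3
tcp_pos: [0.6132, -0.263, 0.0221]
orientation: [0.0, 0.723, 0.691, 0.0]
wrist_force: [0.2, 0.0, -0.2]
finger_gap: 0.0853
```

>>> {"fn": "carry_out", "kwargs": {"moves": [1, 0, 0, 0.004, 0, 0, 0, 1, 0, 0, 0.004, 0, 0, 0, 1, 0, 0, 0.003, 0, 0, 0, 1, 0, 0, 0.002, 0, 0, 0, 1, 0, 0, 0, 0, 0, 0]}}

```text
clock: 5.92
tcp_pos: [0.6128, -0.2628, 0.0074]
orientation: [-0.0, 0.723, 0.691, 0.0]
wrist_force: [0.1, -0.4, -0.1]
finger_gap: 0.0856
```

Run:
```python
from h import *
plan(.6126,-.2627,.0,87.2,2)
im,a=shot('w4')
blob(im,a,lambda i:(i.max(2)-i.min(2)<40)&(i.min(2)>140),(.6126,-.2624),.024)
```

```text
at [ 0.6128 -0.2628  0.0074] h 87.42 F [ 0.1 -0.4 -0.1] gap 0.0856 t 5.92 total rv [-0.   -0.02  0.22] len/row 0.0037
[1, 0.0, -0.0001, 0.0037, -0.0, -0.01, 0.11]
[1, 0.0, -0.0001, 0.0037, -0.0, -0.01, 0.11]
 centre [ 610.9 -262.3] size 76.3 44.5 long axis -3.5 n 17373 px 265 378 214 393
```

View pics/w4.png

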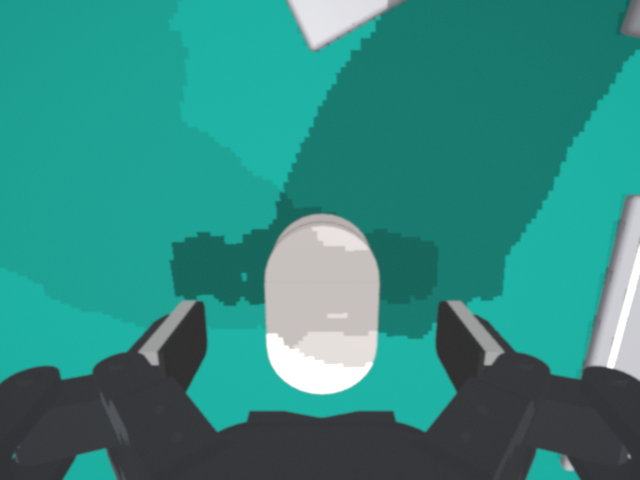

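>>> {"fn": "carry_out", "kwargs": {"moves": [1, 0, 0, 0.004, 0, 0, 0, 1, 0, 0, 0.003, 0, 0, 0, 1, 0, 0, 0.003, 0, 0, 0, 1, 0, 0, 0, 0, 0, 0, 1, 0, 0, 0, 0, 0, 0]}}

```text
clock: 6.6
tcp_pos: [0.613, -0.2629, -0.003]
orientation: [0.0, 0.723, 0.691, 0.0]
wrist_force: [-0.7, 0.2, 0.6]
finger_gap: 0.0853
```

>>> {"fn": "carry_out", "kwargs": {"moves": [1, 0, 0, 0.003, 0, 0, 0, 1, 0, 0, 0.002, 0, 0, 0, 1, 0, 0, 0.002, 0, 0, 0, 1, 0, 0, 0, 0, 0, 0, 1, 0, 0, 0, 0, 0, 0]}}

```text
clock: 7.22
tcp_pos: [0.6131, -0.263, -0.0103]
orientation: [0.0, 0.723, 0.691, 0.0]
wrist_force: [-0.3, -0.4, -0.3]
finger_gap: 0.0854
```

>>> {"fn": "carry_out", "kwargs": {"moves": [1, 0, 0, 0.003, 0, 0, 0, 1, 0, 0, 0.002, 0, 0, 0, 1, 0, 0, 0, 0, 0, 0, 1, 0, 0, 0, 0, 0, 0, 1, 0, 0, 0, 0, 0, 0]}}

```text
clock: 7.85
tcp_pos: [0.6132, -0.263, -0.0156]
orientation: [0.0, 0.723, 0.691, 0.0]
wrist_force: [-0.7, -0.0, -0.4]
finger_gap: 0.0855
```

>>> {"fn": "carry_out", "kwargs": {"moves": [1, 0, 0, 0.003, 0, 0, 0, 0.3, 0, 0, 0, 0, 0, 0, 0, 0, 0, 0, 0, 0, 0, -0.2, 0, 0, 0, 0, 0, 0, -0.2, 0, 0, 0, 0, 0, 0], "squeeze": 40}}

```text
clock: 8.48
tcp_pos: [0.6167, -0.2641, -0.0131]
orientation: [0.004, 0.723, 0.691, 0.002]
wrist_force: [0.2, 0.5, -0.7]
finger_gap: 0.0434
```

>>> {"fn": "carry_out", "kwargs": {"moves": [-0.3, 0, 0, 0, 0, 0, 0, -0.3, 0, 0, 0, 0, 0, 0, -0.3, 0, 0, 0, 0, 0, 0, -0.3, 0, 0, 0, 0, 0, 0, -0.3, 0, 0, 0, 0, 0, 0]}}

```text
clock: 9.1
tcp_pos: [0.6162, -0.2639, -0.0139]
orientation: [0.003, 0.723, 0.691, 0.002]
wrist_force: [-0.1, 0.7, 1.8]
finger_gap: 0.0433
```

Gripped at 43 mm. The tips touched the bench at TCP ≈ −0.0135, so at this gap they sit 13.5 mm behind the TCP. Lifting.

>>> {"fn": "carry_out", "kwargs": {"moves": [-0.4, 0, 0, -0.01, 0, 0, 0, -0.4, 0, 0, -0.02, 0, 0, 0, -0.4, 0, 0, -0.03, 0, 0, 0, -0.4, 0, 0, -0.03, 0, 0, 0, -0.4, 0, 0, -0.03, 0, 0, 0], "squeeze": 40}}

```text
clock: 9.72
tcp_pos: [0.6124, -0.2623, 0.1066]
orientation: [-0.001, 0.723, 0.691, 0.0]
wrist_force: [0.3, -0.3, -0.9]
finger_gap: 0.0432
```

Run:
```python
from h import *
plan(.6,.1,.12,108.6,10,-.4)
im,a=shot('w5')
```

```text
at [ 0.6124 -0.2623  0.1066] h 87.42 F [ 0.3 -0.3 -0.9] gap 0.0432 t 9.72 total rv [-1.000e-02 -9.000e-02 -2.118e+01] len/row 0.0363
[-0.4, 0.0361, -0.0029, -0.0013, -0.0, -0.01, -2.12]
[-0.4, 0.0362, -0.0015, -0.0013, -0.0, -0.01, -2.12]
[-0.4, 0.0362, -0.0002, -0.0013, -0.0, -0.01, -2.12]
[-0.4, 0.0362, 0.0012, -0.0013, -0.0, -0.01, -2.12]
[-0.4, 0.0362, 0.0025, -0.0013, -0.0, -0.01, -2.12]
[-0.4, 0.036, 0.0038, -0.0013, -0.0, -0.01, -2.12]
[-0.4, 0.0359, 0.0052, -0.0013, -0.0, -0.01, -2.12]
[-0.4, 0.0357, 0.0065, -0.0013, -0.0, -0.01, -2.12]
[-0.4, 0.0354, 0.0078, -0.0013, -0.0, -0.01, -2.12]
[-0.4, 0.0351, 0.0091, -0.0013, -0.0, -0.01, -2.12]
```

View pics/w5.png

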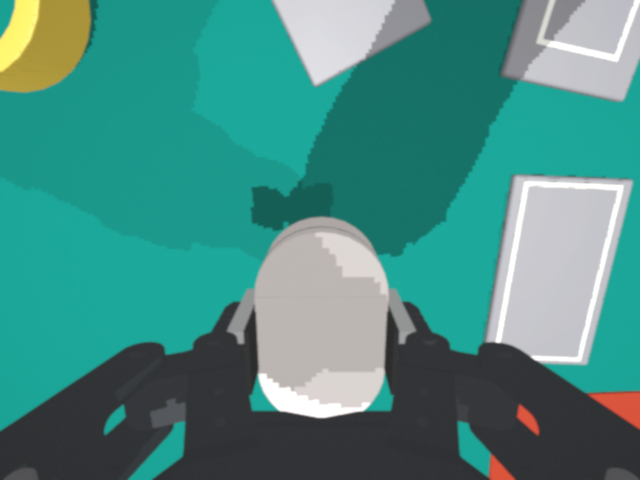

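Case held level at u 255–388. Its front edge is at v 231 and its back edge at v 418, which puts its centre at about tool y = −3 mm. The whole phone-pad outline is visible at (560,270). Moving beside the bud pad for a look.

>>> {"fn": "carry_out", "kwargs": {"moves": [-0.4, 0.036, -0.003, -0.001, 0, 0, -2.1, -0.4, 0.036, -0.0015, -0.001, 0, 0, -2.1, -0.4, 0.036, 0, -0.001, 0, 0, -2.1, -0.4, 0.036, 0.001, -0.001, 0, 0, -2.1, -0.4, 0.036, 0.0025, -0.001, 0, 0, -2.1]}}

```text
clock: 10.4
tcp_pos: [0.6094, -0.0825, 0.1191]
orientation: [0.006, 0.657, 0.754, 0.002]
wrist_force: [0.1, -0.1, -0.7]
finger_gap: 0.0435
```

>>> {"fn": "carry_out", "kwargs": {"moves": [-0.4, 0.036, 0.004, -0.001, 0, 0, -2.1, -0.4, 0.036, 0.005, -0.001, 0, 0, -2.1, -0.4, 0.036, 0.0065, -0.001, 0, 0, -2.1, -0.4, 0.025, 0.008, -0.001, 0, 0, -2.1, -0.4, 0.01, 0.003, -0.001, 0, 0, -2.1]}}

```text
clock: 11.02
tcp_pos: [0.6061, 0.0697, 0.1244]
orientation: [0.006, 0.581, 0.814, 0.001]
wrist_force: [-1.1, -0.6, 0.2]
finger_gap: 0.0433
```

Run:
```python
from h import *
d=np.load("pics/w5.npz"); a=(d["K"],d["R"],d["c"]); im=d["im"]
W=lambda t:(lambda i:(i.min(2)>t)&(i.max(2)-i.min(2)<35))
for t in (215,225,235): blob(im,a,W(t),(.645,-.099),.006,.08,f"padphone{t}")
im,a=shot('w6')
for t in (215,225,235): blob(im,a,W(t),(.623,.271),.006,.06,f"padbud{t}")
plan(.6,.1,.12,108.6,1,-.4)
```

```text
padphone215 centre [647.6 -98.3] size 134.0 68.1 long axis -4.9 n 3001 px 495 623 180 361
padphone225 centre [647.7 -98.3] size 133.6 67.6 long axis -4.9 n 2678 px 496 623 181 361
padphone235 centre [647.7 -98.3] size 133.2 67.0 long axis -4.9 n 2327 px 496 622 181 361
padbud215 centre [624.4 271.5] size 77.1 52.8 long axis 19.1 n 896 px 521 593 288 376
padbud225 centre [624.  271.2] size 76.2 52.2 long axis 19.0 n 762 px 522 593 288 375
padbud235 centre [623.9 271.3] size 76.1 51.6 long axis 18.8 n 625 px 522 593 288 375
at [0.6061 0.0704 0.1246] h 109.04 F [-0.2  0.8 -0.3] gap 0.0434 t 11.07 total rv [0.57 0.48 0.45] len/row 0.0306
[-0.4, 0.03, 0.0039, 0.0044, 0.57, 0.48, 0.45]
```

View pics/w6.png

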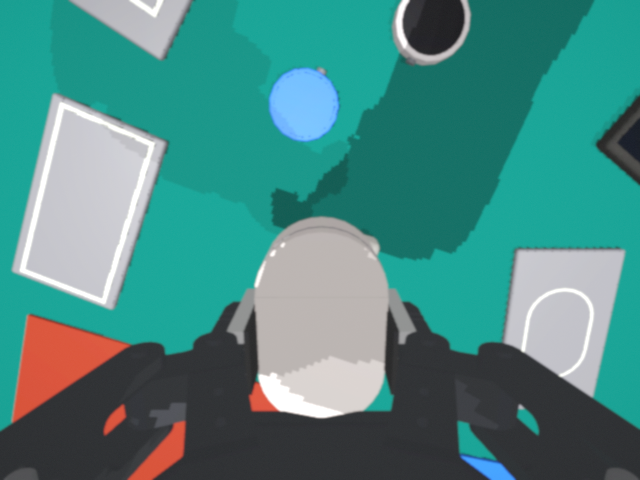

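```bash
python3 -c "
from h import *
plan(.66,.11,.125,108.6,3,-.4)"
```

```text
at [0.6061 0.0704 0.1246] h 109.04 F [-0.2  0.8 -0.3] gap 0.0434 t 11.07 total rv [0.57 0.48 0.45] len/row 0.0223
[-0.4, 0.0066, 0.0213, 0.0, 0.19, 0.16, 0.15]
[-0.4, 0.0067, 0.0213, -0.0, 0.19, 0.16, 0.15]
[-0.4, 0.0067, 0.0213, -0.0001, 0.19, 0.16, 0.15]
```

>>> {"fn": "carry_out", "kwargs": {"moves": [-0.4, 0.0066, 0.021, 0, 0.2, 0.2, 0.2, -0.4, 0.0066, 0.021, 0, 0.2, 0.2, 0.2, -0.4, 0.0066, 0.021, 0, 0.2, 0.2, 0.2, -0.4, 0, 0, 0, 0, 0, 0, -0.4, 0, 0, 0, 0, 0, 0]}}

```text
clock: 11.7
tcp_pos: [0.6602, 0.1054, 0.1247]
orientation: [-0.001, 0.587, 0.81, -0.001]
wrist_force: [-0.1, -0.1, -0.6]
finger_gap: 0.0435
```

```bash
cat >> h.py <<'E'
W=lambda t:(lambda i:(i.min(2)>t)&(i.max(2)-i.min(2)<35))
def aim(px,py,h,oy,ox=0):
    "TCP xy so that point at tool (ox,oy) lies on px,py"
    r=np.radians(h); print("aim",np.round([px-ox*np.cos(r)-oy*np.sin(r),py-ox*np.sin(r)+oy*np.cos(r)],4))
E
python3 - <<'E'
from h import *
im,a=shot('w7')
for t in (200,215,225): blob(im,a,W(t),(.623,.271),.006,.07,f"padbud{t}")
aim(.624,.2713,109,-.003)
plan(.627,.2703,.05,109,5,-.4)
E
```

```text
padbud200 centre [625.5 271.6] size 80.7 53.9 long axis 19.2 n 1694 px 509 585 204 307
padbud215 centre [625.1 271.7] size 79.8 52.7 long axis 19.1 n 1282 px 510 585 204 306
padbud225 centre [625.4 271.8] size 79.1 52.1 long axis 19.1 n 1088 px 510 584 205 306
aim [0.6268 0.2723]
at [0.6602 0.1054 0.1248] h 108.16 F [ 0.1  0.5 -0.8] gap 0.0434 t 11.75 total rv [-0.15 -0.02 -0.84] len/row 0.0368
[-0.4, 0.0334, 0.004, 0.015, -0.03, -0.0, -0.17]
[-0.4, 0.0334, 0.0041, 0.015, -0.03, -0.0, -0.17]
[-0.4, 0.0334, 0.0042, 0.015, -0.03, -0.0, -0.17]
[-0.4, 0.0334, 0.0043, 0.015, -0.03, -0.0, -0.17]
[-0.4, 0.0334, 0.0044, 0.015, -0.03, -0.0, -0.17]
```

>>> {"fn": "carry_out", "kwargs": {"moves": [-0.4, 0.0334, 0.004, 0.012, 0, 0, -0.2, -0.4, 0.0334, 0.004, 0.012, 0, 0, -0.2, -0.4, 0.0334, 0.004, 0.015, 0, 0, -0.2, -0.4, 0.0334, 0.004, 0.015, 0, 0, -0.2, -0.4, 0.034, 0.0044, 0.015, 0, 0, -0.2]}}

```text
clock: 12.38
tcp_pos: [0.626, 0.2676, 0.0568]
orientation: [0.001, 0.583, 0.812, -0.0]
wrist_force: [0.4, -0.3, -1.2]
finger_gap: 0.0434
```

```bash
python3 -c "
from h import *
plan(.628,.2726,.01,109.1,3,-.4)"
```

```text
at [0.626  0.2676 0.0568] h 108.61 F [ 0.4 -0.3 -1.2] gap 0.0434 t 12.38 total rv [ 0.02  0.11 -0.49] len/row 0.0157
[-0.4, 0.0014, 0.0012, 0.0156, 0.01, 0.04, -0.16]
[-0.4, 0.0014, 0.0012, 0.0156, 0.01, 0.04, -0.16]
[-0.4, 0.0014, 0.0012, 0.0156, 0.01, 0.04, -0.16]
```

>>> {"fn": "carry_out", "kwargs": {"moves": [-0.4, 0.0014, 0.001, 0.015, 0, 0, -0.2, -0.4, 0.001, 0.001, 0.014, 0, 0, -0.2, -0.4, 0.001, 0, 0.012, 0, 0, -0.1, -0.4, 0, 0, 0.004, 0, 0, 0, -0.4, 0, 0, 0, 0, 0, 0]}}

```text
clock: 13.0
tcp_pos: [0.6254, 0.269, 0.0089]
orientation: [0.0, 0.58, 0.814, -0.002]
wrist_force: [-0.4, -0.7, -1.1]
finger_gap: 0.0432
```

```bash
python3 -c "
from h import *
plan(.628,.2726,-.006,109.1,1,-.4)"
```

```text
at [0.6254 0.269  0.0089] h 109.06 F [-0.4 -0.7 -1.1] gap 0.0432 t 13.0 total rv [-0.12  0.15 -0.04] len/row 0.0155
[-0.4, 0.0026, 0.0037, 0.0148, -0.12, 0.15, -0.04]
```

>>> {"fn": "carry_out", "kwargs": {"moves": [-0.4, 0.0026, 0.0037, 0.004, 0, 0.1, 0, -0.4, 0, 0, 0.003, 0, 0, 0, -0.4, 0, 0, 0.003, 0, 0, 0, -0.4, 0, 0, 0, 0, 0, 0, -0.4, 0, 0, 0, 0, 0, 0]}}

```text
clock: 13.62
tcp_pos: [0.6296, 0.2727, -0.0004]
orientation: [0.001, 0.581, 0.814, -0.0]
wrist_force: [0.5, -0.1, -0.3]
finger_gap: 0.0435
```

```bash
python3 -c "
from h import *
plan(.628,.2726,-.006,109.1,1,-.4)"
```

```text
at [ 6.296e-01  2.727e-01 -4.000e-04] h 109.02 F [ 0.5 -0.1 -0.3] gap 0.0435 t 13.62 total rv [ 0.03  0.05 -0.08] len/row 0.0059
[-0.4, 0.0004, -0.0015, 0.0056, 0.03, 0.05, -0.08]
```

>>> {"fn": "carry_out", "kwargs": {"moves": [-0.4, 0.0004, -0.0012, 0.002, 0, 0, 0, -0.4, 0, 0, 0.002, 0, 0, 0, -0.4, 0, 0, 0.001, 0, 0, 0, -0.4, 0, 0, 0, 0, 0, 0, -0.4, 0, 0, 0, 0, 0, 0]}}

```text
clock: 14.25
tcp_pos: [0.6281, 0.2728, -0.0055]
orientation: [0.001, 0.58, 0.814, -0.0]
wrist_force: [1.1, -0.9, -0.9]
finger_gap: 0.0432
```

```bash
python3 -c "
from h import *
plan(.628,.2726,-.0075,109.1,1,-.4)"
```

```text
at [ 0.6281  0.2728 -0.0055] h 109.03 F [ 1.1 -0.9 -0.9] gap 0.0432 t 14.25 total rv [ 0.03  0.06 -0.07] len/row 0.002
[-0.4, -0.0001, -0.0002, 0.002, 0.03, 0.06, -0.07]
```

Down the last 1.5 mm, open slowly, then rise.

>>> {"fn": "carry_out", "kwargs": {"moves": [-0.4, 0, 0, 0.0015, 0, 0, 0, 0.1, 0, 0, 0, 0, 0, 0, 0.3, 0, 0, 0, 0, 0, 0, 0.7, 0, 0, 0, 0, 0, 0, 1, 0, 0, 0, 0, 0, 0]}}

```text
clock: 14.88
tcp_pos: [0.6286, 0.2729, -0.0067]
orientation: [0.001, 0.581, 0.814, 0.0]
wrist_force: [-0.3, 0.0, 0.2]
finger_gap: 0.0851
```

>>> {"fn": "carry_out", "kwargs": {"moves": [1, 0, 0, 0, 0, 0, 0, 1, 0, 0, -0.02, 0, 0, 0, 1, 0, 0, -0.03, 0, 0, 0, 1, 0, 0, -0.03, 0, 0, 0, 1, 0, 0, -0.02, 0, 0, 0]}}

```text
clock: 15.5
tcp_pos: [0.6264, 0.2723, 0.0932]
orientation: [-0.001, 0.581, 0.814, -0.002]
wrist_force: [-0.7, -0.3, -0.1]
finger_gap: 0.0857
```

Run:
```python
from h import *
im,a=shot('w8')
for t in (140,): 
  blob(im,a,lambda i:(i.max(2)-i.min(2)<40)&(i.min(2)>205),(.625,.2716),.006,.05)
plan(.628,.2726,.12,109.1,1)
```

```text
centre [647.2 272.2] size 62.8 55.8 long axis -71.0 n 6138 px 263 357 232 311
at [0.6278 0.2727 0.0961] h 109.03 F [1.4 1.2 2.3] gap 0.0858 t 15.55 total rv [-0.02  0.05 -0.07] len/row 0.0239
[1, -0.0002, 0.0002, -0.0239, -0.02, 0.05, -0.07]
```

View pics/w8.png

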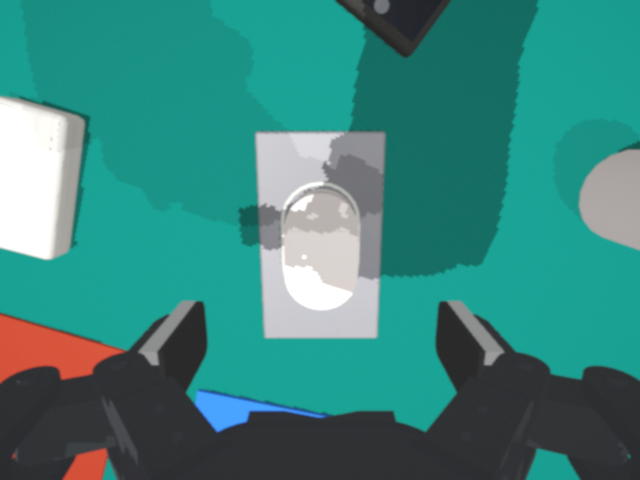

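The case is on the stadium pad, inside its outline (outline arc top at v 183). Plate corners are (255,131), (385,131), (378,338) and (264,338). The case top spans u 282–360 and v 190–310. I'll check its centring numerically and set up for the phone.

Run:
```python
from h import *
d=np.load("pics/w8.npz"); a=(d["K"],d["R"],d["c"]); im=d["im"]
p=px2w(*a,[(255,131),(385,131),(378,338),(264,338)],.006); print(p.mean(0))
c=px2w(*a,[(321,190),(321,310),(282.5,250),(360,250)],.030); print(c, c[:2].mean(0), c[2:].mean(0))
plan(.46,.264,.12,74,5)
```

```text
[0.62486573 0.27174123 0.006     ]
[[0.58979667 0.25999575 0.03      ]
 [0.65996952 0.28417401 0.03      ]
 [0.63085098 0.24997981 0.03      ]
 [0.61586628 0.29345016 0.03      ]] [0.6248831  0.27208488 0.03      ] [0.62335863 0.27171498 0.03      ]
at [0.6278 0.2727 0.0961] h 109.03 F [1.4 1.2 2.3] gap 0.0858 t 15.55 total rv [-1.000e-02  6.000e-02  3.503e+01] len/row 0.0339
[1, 0.0093, -0.0323, -0.0048, -0.0, 0.01, 7.01]
[1, 0.0053, -0.0332, -0.0048, -0.0, 0.01, 7.01]
[1, 0.0012, -0.0336, -0.0048, -0.0, 0.01, 7.01]
[1, -0.0029, -0.0335, -0.0048, -0.0, 0.01, 7.01]
[1, -0.007, -0.0329, -0.0048, -0.0, 0.01, 7.01]
```

>>> {"fn": "carry_out", "kwargs": {"moves": [1, 0.008, -0.029, -0.005, 0, 0, 7, 1, 0.005, -0.029, -0.005, 0, 0, 7, 1, 0.001, -0.029, -0.005, 0, 0, 7, 1, -0.003, -0.029, -0.005, 0, 0, 7, 1, -0.006, -0.028, -0.005, 0, 0, 7]}}

```text
clock: 16.18
tcp_pos: [0.4795, 0.2652, 0.1195]
orientation: [0.001, 0.805, 0.593, 0.001]
wrist_force: [-0.4, 0.2, 0.5]
finger_gap: 0.0855
```

Run:
```python
from h import *
im,a=shot('w9')
for t in (50,65,80): blob(im,a,lambda i:(i.max(2)<t),(.436,.2755),.014,.085,f"phone{t}")
plan(.436,.2755,.04,74,5)
```

```text
phone50 centre [451.2 270. ] size 69.7 52.1 long axis -19.7 n 4713 px 277 351 142 247
phone65 centre [432.1 275.4] size 111.4 55.9 long axis -17.2 n 13219 px 271 358 77 247
phone80 centre [432.2 275.4] size 112.7 57.0 long axis -17.2 n 13689 px 270 359 76 248
at [0.4754 0.2649 0.1199] h 72.65 F [-4.2 -1.3  0.6] gap 0.0855 t 16.23 total rv [-0.09  0.1  -1.35] len/row 0.0179
[1, -0.0003, -0.0081, 0.016, -0.02, 0.02, -0.27]
[1, -0.0003, -0.0081, 0.016, -0.02, 0.02, -0.27]
[1, -0.0002, -0.0081, 0.016, -0.02, 0.02, -0.27]
[1, -0.0002, -0.0081, 0.016, -0.02, 0.02, -0.27]
[1, -0.0002, -0.0081, 0.016, -0.02, 0.02, -0.27]
```

View pics/w9.png

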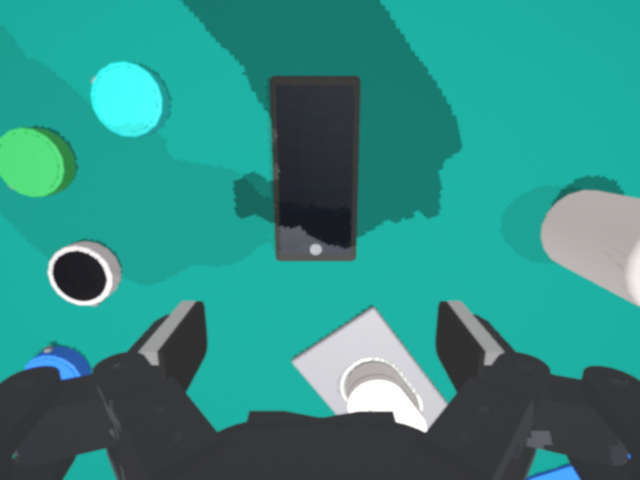

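Phone corners are (271,77), (359,77), (356,260) and (277,261), with the steel watch at (84,274). I'll settle above the phone, then remeasure with the arm still.

Run:
```python
from h import *
d=np.load("pics/w9.npz"); a=(d["K"],d["R"],d["c"])
p=px2w(*a,[(271,77),(359,77),(356,260),(277,261)],.014); e=np.diff(p,axis=0); print(p.mean(0),np.hypot(*e.T[:2]),np.degrees(np.arctan2(e[:,1],e[:,0])))
im,a=shot('w10')  # arm is still now
for t in (65,110,125): blob(im,a,lambda i:(i.max(2)<t)&(i.max(2)-i.min(2)<25),(.436,.2755),.014,.085,f"phone{t}")
plan(.436,.2755,.04,74,5)
```

```text
[0.43708734 0.27459009 0.014     ] [0.05543384 0.12104079 0.05637711] [  72.7836738   -16.72814182 -106.45468481]
phone65 centre [430.4 275.9] size 108.3 55.8 long axis -17.2 n 12700 px 273 360 84 248
phone110 centre [436.3 274.2] size 121.5 56.5 long axis -17.2 n 15032 px 273 361 83 265
phone125 centre [436.3 274.2] size 121.5 56.5 long axis -17.2 n 15054 px 273 361 83 265
at [0.4775 0.2651 0.1199] h 73.03 F [ 0.6 -0.1 -0.4] gap 0.0858 t 16.27 total rv [ 0.    0.05 -0.97] len/row 0.0181
[1, -0.0004, -0.0085, 0.016, 0.0, 0.01, -0.19]
[1, -0.0004, -0.0085, 0.016, 0.0, 0.01, -0.19]
[1, -0.0004, -0.0085, 0.016, 0.0, 0.01, -0.19]
[1, -0.0003, -0.0085, 0.016, 0.0, 0.01, -0.19]
[1, -0.0003, -0.0085, 0.016, 0.0, 0.01, -0.19]
```

>>> {"fn": "carry_out", "kwargs": {"moves": [1, 0, -0.0105, 0.018, 0, 0, 0, 1, 0, -0.0105, 0.018, 0, 0, 0, 1, 0, -0.01, 0.018, 0, 0, 0, 1, 0, -0.009, 0.018, 0, 0, 0, 1, 0, 0, 0.01, 0, 0, 0]}}

```text
clock: 16.9
tcp_pos: [0.4421, 0.2778, 0.0354]
orientation: [0.001, 0.802, 0.597, 0.002]
wrist_force: [-0.1, -0.1, -0.0]
finger_gap: 0.0853
```

Run:
```python
from h import *
plan(.4363,.2743,-.0125,73,4)
```

```text
at [0.4421 0.2778 0.0354] h 73.33 F [-0.1 -0.1 -0. ] gap 0.0853 t 16.9 total rv [ 0.29 -0.14  0.33] len/row 0.0121
[1, -0.0013, -0.0012, 0.012, 0.07, -0.03, 0.08]
[1, -0.0013, -0.0012, 0.012, 0.07, -0.03, 0.08]
[1, -0.0013, -0.0012, 0.012, 0.07, -0.03, 0.08]
[1, -0.0013, -0.0012, 0.012, 0.07, -0.03, 0.08]
```

>>> {"fn": "carry_out", "kwargs": {"moves": [1, -0.0013, -0.0012, 0.011, 0.1, 0, 0.1, 1, -0.0013, -0.0012, 0.011, 0.1, 0, 0.1, 1, -0.001, -0.001, 0.011, 0, 0, 0, 1, -0.001, -0.001, 0.006, 0, 0, 0, 1, 0, 0, 0, 0, 0, 0]}}

```text
clock: 17.52
tcp_pos: [0.4384, 0.2743, -0.0064]
orientation: [0.0, 0.803, 0.596, 0.002]
wrist_force: [-1.0, -0.2, -0.2]
finger_gap: 0.0855
```

Run:
```python
from h import *
plan(.4363,.2743,-.0125,73,1)
```

```text
at [ 0.4384  0.2743 -0.0064] h 73.1 F [-1.  -0.2 -0.2] gap 0.0855 t 17.52 total rv [ 0.13 -0.16  0.1 ] len/row 0.0065
[1, -0.0006, -0.002, 0.0061, 0.13, -0.16, 0.1]
```

>>> {"fn": "carry_out", "kwargs": {"moves": [1, -0.0006, -0.002, 0.003, 0.1, -0.1, 0.1, 1, 0, 0, 0.002, 0, 0, 0, 1, 0, 0, 0, 0, 0, 0, 0.5, 0, 0, 0, 0, 0, 0, 0.1, 0, 0, 0, 0, 0, 0], "squeeze": 40}}

```text
clock: 18.15
tcp_pos: [0.4374, 0.2749, -0.0103]
orientation: [0.0, 0.804, 0.595, 0.002]
wrist_force: [-0.1, -0.1, -1.6]
finger_gap: 0.0569
```

>>> {"fn": "carry_out", "kwargs": {"moves": [0.1, 0, 0, 0, 0, 0, 0, 0.1, 0, 0, 0, 0, 0, 0, 0.1, 0, 0, 0, 0, 0, 0, 0.1, 0, 0, 0, 0, 0, 0, 0.1, 0, 0, 0, 0, 0, 0]}}

```text
clock: 18.77
tcp_pos: [0.4373, 0.2749, -0.0103]
orientation: [0.0, 0.804, 0.595, 0.002]
wrist_force: [-0.5, -0.6, 0.1]
finger_gap: 0.0564
```

>>> {"fn": "carry_out", "kwargs": {"moves": [0.1, 0, 0, -0.01, 0, 0, 0, 0.1, 0, 0, -0.02, 0, 0, 0, 0.1, 0, 0, -0.03, 0, 0, 0, 0.1, 0, 0, -0.03, 0, 0, 0, 0.1, 0, 0, 0, 0, 0, 0], "squeeze": 60}}

```text
clock: 19.4
tcp_pos: [0.436, 0.2742, 0.0832]
orientation: [-0.0, 0.804, 0.595, 0.001]
wrist_force: [0.4, -0.9, -1.9]
finger_gap: 0.0561
```

Run:
```python
from h import *
im,a=shot('w11')
plan(.6486,-.098,.10,85.1,10,.1)
```

```text
at [0.435  0.2738 0.0818] h 73.0 F [ 0.2 -0.6 -1.1] gap 0.0561 t 19.45 total rv [-6.00e-02  1.00e-02 -1.21e+01] len/row 0.0429
[0.1, -0.0293, 0.0313, -0.0018, -0.01, 0.0, -1.21]
[0.1, -0.03, 0.0307, -0.0018, -0.01, 0.0, -1.21]
[0.1, -0.0306, 0.03, -0.0018, -0.01, 0.0, -1.21]
[0.1, -0.0312, 0.0294, -0.0018, -0.01, 0.0, -1.21]
[0.1, -0.0318, 0.0287, -0.0018, -0.01, 0.0, -1.21]
[0.1, -0.0324, 0.028, -0.0018, -0.01, 0.0, -1.21]
[0.1, -0.033, 0.0273, -0.0018, -0.01, 0.0, -1.21]
[0.1, -0.0336, 0.0266, -0.0018, -0.01, 0.0, -1.21]
[0.1, -0.0342, 0.0259, -0.0018, -0.01, 0.0, -1.21]
[0.1, -0.0347, 0.0252, -0.0018, -0.01, 0.0, -1.21]
```

View pics/w11.png

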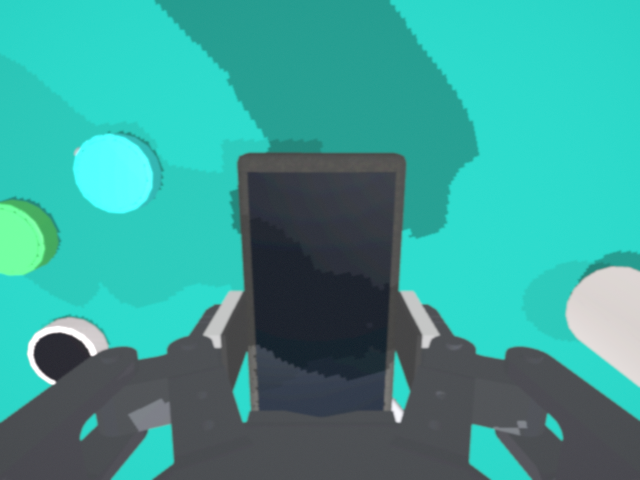

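Phone held square between the pads, front edge at v 154, with its centre within about 1 mm of tool y = 0. Carrying it to its pad.

>>> {"fn": "carry_out", "kwargs": {"moves": [0.1, -0.0293, 0.031, -0.003, 0, 0, -1.2, 0.1, -0.03, 0.031, -0.003, 0, 0, -1.2, 0.1, -0.0306, 0.03, -0.003, 0, 0, -1.2, 0.1, -0.031, 0.0294, -0.003, 0, 0, -1.2, 0.1, -0.032, 0.0287, -0.003, 0, 0, -1.2]}}

```text
clock: 20.08
tcp_pos: [0.5388, 0.0852, 0.0896]
orientation: [-0.004, 0.768, 0.64, -0.005]
wrist_force: [0.4, -0.4, -1.9]
finger_gap: 0.0558
```

>>> {"fn": "carry_out", "kwargs": {"moves": [0.1, -0.0324, 0.028, 0, 0, 0, -1.2, 0.1, -0.033, 0.027, 0, 0, 0, -1.2, 0.1, -0.0335, 0.0266, 0, 0, 0, -1.2, 0.1, -0.028, 0.02, 0, 0, 0, -1.2, 0.1, -0.01, 0.01, 0, 0, 0, -1.2]}}

```text
clock: 20.7
tcp_pos: [0.6273, -0.0733, 0.0791]
orientation: [-0.009, 0.733, 0.68, -0.009]
wrist_force: [-0.0, 0.1, -1.2]
finger_gap: 0.0558
```

Run:
```python
from h import *
plan(.6476,-.0983,.03,85.1,4,.1)
```

```text
at [ 0.6273 -0.0733  0.0791] h 85.64 F [-0.   0.1 -1.2] gap 0.0558 t 20.7 total rv [-1.43  0.02  0.54] len/row 0.0147
[0.1, -0.0058, 0.0058, 0.0121, -0.36, 0.01, 0.13]
[0.1, -0.0058, 0.0058, 0.0122, -0.36, 0.01, 0.13]
[0.1, -0.0058, 0.0057, 0.0122, -0.36, 0.01, 0.13]
[0.1, -0.0058, 0.0057, 0.0122, -0.36, 0.01, 0.13]
```

>>> {"fn": "carry_out", "kwargs": {"moves": [0.1, -0.0058, 0.0058, 0.012, -0.4, 0, 0.1, 0.1, -0.0058, 0.0058, 0.012, -0.4, 0, 0.1, 0.1, -0.0058, 0.0057, 0.01, -0.3, 0, 0.1, 0.1, -0.005, 0.005, 0.01, -0.3, 0, 0.1, 0.1, 0, 0, 0, 0, 0, 0]}}

```text
clock: 21.32
tcp_pos: [0.6451, -0.0951, 0.0283]
orientation: [-0.003, 0.735, 0.678, -0.001]
wrist_force: [0.8, 0.5, -1.6]
finger_gap: 0.0558
```

Run:
```python
from h import *
plan(.6476,-.0983,.005,85.1,3,.1)
```

```text
at [ 0.6451 -0.0951  0.0283] h 85.34 F [ 0.8  0.5 -1.6] gap 0.0558 t 21.32 total rv [-0.31 -0.1   0.24] len/row 0.0079
[0.1, -0.001, 0.001, 0.0077, -0.1, -0.03, 0.08]
[0.1, -0.001, 0.0009, 0.0077, -0.1, -0.03, 0.08]
[0.1, -0.001, 0.0009, 0.0078, -0.1, -0.03, 0.08]
```

>>> {"fn": "carry_out", "kwargs": {"moves": [0.1, -0.001, 0.001, 0.008, -0.1, 0, 0.1, 0.1, -0.001, 0.001, 0.008, -0.1, 0, 0.1, 0.1, -0.001, 0.001, 0.008, -0.1, 0, 0, 0.1, 0, 0, 0.002, 0, 0, 0, 0.1, 0, 0, 0, 0, 0, 0]}}

```text
clock: 21.95
tcp_pos: [0.6482, -0.0979, 0.0013]
orientation: [-0.0, 0.736, 0.677, 0.001]
wrist_force: [-0.8, -0.1, -1.5]
finger_gap: 0.0559
```

Run:
```python
from h import *
plan(.6476,-.0983,-.0035,85.1,1,.1)
```

```text
at [ 0.6482 -0.0979  0.0013] h 85.17 F [-0.8 -0.1 -1.5] gap 0.0559 t 21.95 total rv [ 0.06 -0.1   0.07] len/row 0.0048
[0.1, -0.0004, -0.0006, 0.0048, 0.06, -0.1, 0.07]
```

>>> {"fn": "carry_out", "kwargs": {"moves": [0.1, -0.0004, -0.0005, 0.003, 0, 0, 0, 0.1, 0, 0, 0.002, 0, 0, 0, 0.1, 0, 0, 0, 0, 0, 0, 0.1, 0, 0, 0, 0, 0, 0, 0.1, 0, 0, 0, 0, 0, 0]}}

```text
clock: 22.58
tcp_pos: [0.6482, -0.0984, -0.0032]
orientation: [0.0, 0.736, 0.677, 0.001]
wrist_force: [-0.2, -0.0, -1.0]
finger_gap: 0.0558
```

>>> {"fn": "carry_out", "kwargs": {"moves": [0.1, 0, 0, 0.001, 0, 0, 0, 0.1, 0, 0, 0.0005, 0, 0, 0, 0.4, 0, 0, 0, 0, 0, 0, 0.6, 0, 0, 0, 0, 0, 0, 1, 0, 0, 0, 0, 0, 0]}}

```text
clock: 23.2
tcp_pos: [0.649, -0.0987, -0.0037]
orientation: [0.001, 0.736, 0.677, 0.002]
wrist_force: [0.4, 1.3, -0.1]
finger_gap: 0.0838
```

>>> {"fn": "carry_out", "kwargs": {"moves": [1, 0, 0, 0, 0, 0, 0, 1, 0, 0, -0.03, 0, 0, 0, 1, 0, 0, -0.04, 0, 0, 0, 1, 0, 0, -0.04, 0, 0, 0, 1, 0, 0, 0, 0, 0, 0]}}

```text
clock: 23.82
tcp_pos: [0.648, -0.0986, 0.1082]
orientation: [0.0, 0.736, 0.677, 0.001]
wrist_force: [0.2, 0.3, 0.0]
finger_gap: 0.0854
```

Run:
```python
from h import *
im,a=shot('w12'); im,a=shot('w12')
blob(im,a,lambda i:(i.max(2)<110)&(i.max(2)-i.min(2)<25),(.6476,-.0983),.018,.08,"phone")
for t in (190,210,225):blob(im,a,W(t),(.6476,-.0983),.006,.085,"outline")
plan(.66,.088,.12,96,5)
```

```text
phone centre [647.6 -98.6] size 123.3 56.6 long axis -5.0 n 14877 px 276 366 149 330
outline centre [647.2 -97.7] size 141.8 73.1 long axis -0.7 n 2768 px 260 375 137 330
outline centre [646.6 -97.5] size 139.3 71.2 long axis -0.8 n 1894 px 261 374 138 328
outline centre [ 589.4 -120.9] size 43.4 24.7 long axis -43.9 n 657 px 266 313 139 194
at [ 0.6456 -0.098   0.1043] h 85.17 F [-0.6 -1.  -0.1] gap 0.0853 t 23.93 total rv [ -0.21  -0.18 -10.83] len/row 0.0374
[1, 0.0373, -0.0003, -0.003, -0.04, -0.04, -2.17]
[1, 0.0373, 0.0011, -0.0031, -0.04, -0.04, -2.17]
[1, 0.0372, 0.0025, -0.0031, -0.04, -0.04, -2.17]
[1, 0.0371, 0.004, -0.0031, -0.04, -0.04, -2.17]
[1, 0.0369, 0.0054, -0.0031, -0.04, -0.04, -2.17]
```

View pics/w12.png

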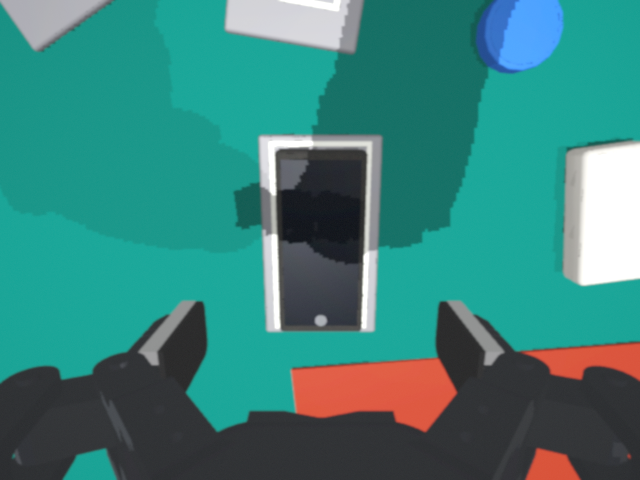

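Phone centre measures (647.6,−98.6) at −5.0° against the outline at (647.6,−98.3) and −4.9°, so it is good. Power bank next.

>>> {"fn": "carry_out", "kwargs": {"moves": [1, 0.037, 0, -0.003, 0, 0, -2, 1, 0.037, 0.002, -0.003, 0, 0, -2, 1, 0.037, 0.005, -0.003, 0, 0, -2, 1, 0.03, 0.005, -0.003, 0, 0, -2, 1, 0.01, 0.005, 0, 0, 0, -2]}}

```text
clock: 24.55
tcp_pos: [0.662, 0.0559, 0.1072]
orientation: [-0.008, 0.674, 0.739, -0.005]
wrist_force: [0.3, -1.0, -0.7]
finger_gap: 0.0855
```

>>> {"fn": "carry_out", "kwargs": {"moves": [1, 0, 0, 0, 0, 0, 0, 1, 0, 0, 0, 0, 0, 0, 1, 0, 0, 0, 0, 0, 0, 1, 0, 0, 0, 0, 0, 0, 1, 0, 0, 0, 0, 0, 0]}}

```text
clock: 25.18
tcp_pos: [0.6608, 0.0524, 0.1046]
orientation: [-0.01, 0.675, 0.738, -0.006]
wrist_force: [-1.4, 0.4, 0.3]
finger_gap: 0.0857
```

Run:
```python
from h import *
im,a=shot('w13')
for t in (140,165,190): blob(im,a,lambda i:(i.max(2)-i.min(2)<40)&(i.min(2)>t),(.643,.0905),.022,.06,f"pb{t}")
plan(.643,.0905,.03,96,5)
```

```text
pb140 centre [643.8  90.3] size 89.2 44.7 long axis 3.1 n 9509 px 344 422 156 294
pb165 centre [644.   90.4] size 88.8 44.1 long axis 3.4 n 9178 px 345 422 157 294
pb190 centre [644.3  90.8] size 88.0 43.2 long axis 3.1 n 7908 px 346 421 158 294
at [0.6609 0.0524 0.1046] h 95.07 F [-0.7  0.   0.5] gap 0.0852 t 25.23 total rv [-1.27 -0.32 -0.93] len/row 0.0171
[1, 0.0078, -0.0026, 0.015, -0.25, -0.06, -0.19]
[1, 0.0079, -0.0026, 0.015, -0.25, -0.06, -0.19]
[1, 0.0079, -0.0026, 0.015, -0.25, -0.06, -0.19]
[1, 0.0079, -0.0027, 0.015, -0.25, -0.06, -0.19]
[1, 0.0079, -0.0027, 0.0149, -0.25, -0.06, -0.19]
```

>>> {"fn": "carry_out", "kwargs": {"moves": [1, 0.008, -0.003, 0.013, -0.3, 0, 0.4, 1, 0.008, -0.003, 0.013, -0.3, 0, 0.4, 1, 0.008, -0.003, 0.013, -0.3, -0.1, 0.4, 1, 0.008, -0.003, 0.013, -0.3, -0.1, 0.4, 1, 0.006, -0.003, 0.01, -0.1, -0.1, 0.3]}}

```text
clock: 25.85
tcp_pos: [0.644, 0.0889, 0.0434]
orientation: [0.002, 0.689, 0.725, 0.002]
wrist_force: [-0.4, 0.3, -0.1]
finger_gap: 0.0855
```

Run:
```python
from h import *
plan(.644,.0905,.0,93.2,4)
```

```text
at [0.644  0.0889 0.0434] h 92.97 F [-0.4  0.3 -0.1] gap 0.0855 t 25.85 total rv [ 0.35  0.05 -0.23] len/row 0.0109
[1, 0.0004, -0.0, 0.0109, 0.09, 0.01, -0.06]
[1, 0.0004, -0.0, 0.0109, 0.09, 0.01, -0.06]
[1, 0.0004, -0.0, 0.0109, 0.09, 0.01, -0.06]
[1, 0.0004, 0.0, 0.0109, 0.09, 0.01, -0.06]
```

>>> {"fn": "carry_out", "kwargs": {"moves": [1, 0.0004, 0, 0.0105, 0.1, 0, -0.1, 1, 0.0004, 0, 0.0105, 0.1, 0, -0.1, 1, 0.0004, 0, 0.0105, 0.1, 0, -0.1, 1, 0, 0, 0.0105, 0.1, 0, 0, 1, 0, 0, 0.003, 0, 0, 0]}}

```text
clock: 26.48
tcp_pos: [0.6444, 0.0897, -0.0048]
orientation: [-0.0, 0.687, 0.727, -0.001]
wrist_force: [-0.3, 0.2, -0.6]
finger_gap: 0.0855
```

>>> {"fn": "carry_out", "kwargs": {"moves": [1, 0, 0, 0, 0, 0, 0, 1, 0, 0, 0.002, 0, 0, 0, 1, 0, 0, 0, 0, 0, 0, 1, 0, 0, 0, 0, 0, 0, 1, 0, 0, 0, 0, 0, 0]}}

```text
clock: 27.1
tcp_pos: [0.6452, 0.0895, -0.006]
orientation: [0.0, 0.687, 0.727, -0.0]
wrist_force: [-0.4, 0.5, 0.1]
finger_gap: 0.0852
```

Run:
```python
from h import *
plan(.644,.0905,-.0095,93.2,1)
```

```text
at [ 0.6452  0.0895 -0.006 ] h 93.27 F [-0.4  0.5  0.1] gap 0.0852 t 27.1 total rv [0.   0.07 0.07] len/row 0.0039
[1, 0.001, -0.0012, 0.0035, 0.0, 0.07, 0.07]
```

>>> {"fn": "carry_out", "kwargs": {"moves": [1, 0.001, -0.0012, 0.003, 0, 0, 0, 1, 0, 0, 0, 0, 0, 0, 0.4, 0, 0, 0, 0, 0, 0, 0, 0, 0, 0, 0, 0, 0, -0.25, 0, 0, 0, 0, 0, 0], "squeeze": 50}}

```text
clock: 27.72
tcp_pos: [0.6442, 0.0906, -0.0087]
orientation: [0.001, 0.687, 0.727, -0.0]
wrist_force: [0.1, 0.1, -2.2]
finger_gap: 0.0428
```

>>> {"fn": "carry_out", "kwargs": {"moves": [-0.25, 0, 0, 0, 0, 0, 0, -0.25, 0, 0, 0, 0, 0, 0, -0.25, 0, 0, 0, 0, 0, 0, -0.25, 0, 0, 0, 0, 0, 0, -0.25, 0, 0, 0, 0, 0, 0]}}

```text
clock: 28.35
tcp_pos: [0.6441, 0.0906, -0.0088]
orientation: [0.001, 0.687, 0.727, -0.0]
wrist_force: [-0.4, 0.5, -0.4]
finger_gap: 0.0428
```

>>> {"fn": "carry_out", "kwargs": {"moves": [-0.25, 0, 0, -0.02, 0, 0, 0, -0.25, 0, 0, -0.03, 0, 0, 0, -0.25, 0, 0, -0.03, 0, 0, 0, -0.25, 0, 0, -0.03, 0, 0, 0, -0.25, 0, 0, 0, 0, 0, 0]}}

```text
clock: 28.98
tcp_pos: [0.6418, 0.0906, 0.1011]
orientation: [-0.002, 0.687, 0.727, -0.002]
wrist_force: [-0.2, 0.6, -1.5]
finger_gap: 0.043
```

Run:
```python
from h import *
plan(.533,-.108,.12,76.3,8,-.25)
```

```text
at [0.6418 0.0906 0.1011] h 93.27 F [-0.2  0.6 -1.5] gap 0.043 t 28.98 total rv [-0.31  0.11 16.97] len/row 0.0284
[-0.25, -0.024, -0.015, -0.0023, -0.04, 0.01, 2.12]
[-0.25, -0.0245, -0.0141, -0.0023, -0.04, 0.01, 2.12]
[-0.25, -0.0251, -0.0132, -0.0023, -0.04, 0.01, 2.12]
[-0.25, -0.0255, -0.0122, -0.0023, -0.04, 0.01, 2.12]
[-0.25, -0.026, -0.0113, -0.0023, -0.04, 0.01, 2.12]
[-0.25, -0.0264, -0.0103, -0.0023, -0.04, 0.01, 2.12]
[-0.25, -0.0267, -0.0093, -0.0023, -0.04, 0.01, 2.12]
[-0.25, -0.027, -0.0083, -0.0024, -0.04, 0.01, 2.12]
```

>>> {"fn": "carry_out", "kwargs": {"moves": [-0.25, -0.024, -0.015, -0.002, 0, 0, 2.1, -0.25, -0.0245, -0.014, -0.002, 0, 0, 2.1, -0.25, -0.025, -0.013, -0.002, 0, 0, 2.1, -0.25, -0.0255, -0.012, -0.002, 0, 0, 2.1, -0.25, -0.026, -0.011, -0.002, 0, 0, 2.1]}}

```text
clock: 29.6
tcp_pos: [0.5689, -0.0344, 0.1034]
orientation: [-0.005, 0.751, 0.66, -0.006]
wrist_force: [-0.6, -0.1, -2.2]
finger_gap: 0.0427
```

>>> {"fn": "carry_out", "kwargs": {"moves": [-0.25, -0.026, -0.01, -0.002, 0, 0, 2.1, -0.25, -0.026, -0.009, -0.002, 0, 0, 2.1, -0.25, -0.02, -0.008, -0.002, 0, 0, 2.1, -0.25, 0, 0, 0, 0, 0, 0, -0.25, 0, 0, 0, 0, 0, 0]}}

```text
clock: 30.22
tcp_pos: [0.5241, -0.103, 0.1026]
orientation: [-0.01, 0.788, 0.616, -0.01]
wrist_force: [-0.3, -0.4, -2.0]
finger_gap: 0.0425
```

Run:
```python
from h import *
im,a=shot('w14')
for t in (150,170,190,210,225): blob(im,a,W(t),(.4552,-.0886),.006,.058,f"padpb{t}")
plan(.4552,-.0886,.03,76.3,5,-.25)
```

```text
padpb150 centre [454.5 -95. ] size 115.9 76.2 long axis -5.8 n 11459 px 251 375 38 226
padpb170 centre [445.6 -94.1] size 99.0 65.5 long axis -13.8 n 9031 px 251 358 38 202
padpb190 centre [445.3 -94. ] size 98.4 64.5 long axis -13.8 n 8466 px 252 357 38 201
padpb210 centre [448.9 -94.4] size 91.3 62.1 long axis -14.1 n 4836 px 258 355 51 201
padpb225 centre [ 441.4 -111.1] size 93.9 27.6 long axis -30.2 n 1339 px 271 318 52 200
at [ 0.524  -0.1029  0.1026] h 76.02 F [-0.4  0.1 -0.9] gap 0.0427 t 30.27 total rv [-1.56  0.2  -0.28] len/row 0.0202
[-0.25, -0.0005, -0.0136, 0.0149, -0.31, 0.04, -0.06]
[-0.25, -0.0005, -0.0137, 0.0148, -0.31, 0.04, -0.06]
[-0.25, -0.0005, -0.0138, 0.0147, -0.31, 0.04, -0.06]
[-0.25, -0.0005, -0.0139, 0.0147, -0.31, 0.04, -0.06]
[-0.25, -0.0005, -0.014, 0.0146, -0.31, 0.04, -0.06]
```

```bash
cat >> h.py <<'E'
def thin(im,k=9,t=18):
    g=im.min(2).astype(np.uint8); return cv2.morphologyEx(g,cv2.MORPH_TOPHAT,np.ones((k,k),np.uint8))>t
E
python3 - <<'E'
from h import *
d=np.load("pics/w14.npz"); a=(d["K"],d["R"],d["c"]); im=d["im"]
for k,t in ((9,15),(9,25),(13,20)): blob(im,a,lambda i:thin(im,k,t)&(i.min(2)>110),(.4552,-.0886),.006,.062,f"pb{k},{t}")
m=thin(im)&(im.min(2)>110); o=im.copy(); o[m]=(0,0,255)
cv2.imwrite("pics/w14c.png",np.hstack([im[0:300,180:480],o[0:300,180:480]]))
E
```

```text
pb9,15 centre [450.9 -89.1] size 91.4 54.3 long axis -14.1 n 2528 px 271 358 52 202
pb9,25 centre [450.6 -88.9] size 90.7 53.3 long axis -14.1 n 2230 px 272 357 52 201
pb13,20 centre [450.5 -90. ] size 91.4 55.5 long axis -13.7 n 2473 px 271 358 52 202
```

View pics/w14c.png

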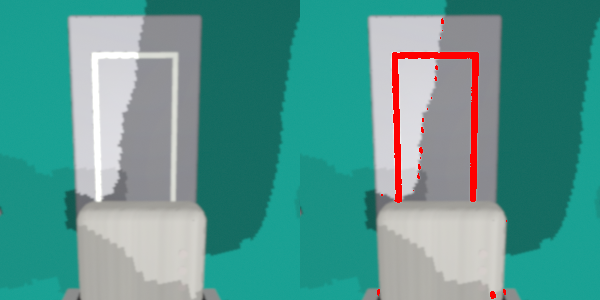

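The outline's near and side lines show clearly, with its far edge at v 52 and u 271–358; the near end is hidden by the held power bank. Combined with the earlier view, the pad centre is about (0.455,−0.0892) at −14°.

>>> {"fn": "carry_out", "kwargs": {"moves": [-0.25, 0, -0.0136, 0.014, -0.3, 0, 0, -0.25, 0, -0.0136, 0.014, -0.3, 0, 0, -0.25, 0, -0.0138, 0.014, -0.3, 0, 0, -0.25, 0, -0.0138, 0.014, -0.3, 0, 0, -0.25, 0, -0.012, 0.012, -0.3, 0, 0]}}

```text
clock: 30.9
tcp_pos: [0.4602, -0.0832, 0.0331]
orientation: [0.002, 0.785, 0.619, -0.0]
wrist_force: [0.1, 0.9, -1.0]
finger_gap: 0.0427
```

Run:
```python
from h import *
plan(.455,-.0892,.008,76,3,-.25)
```

```text
at [ 0.4602 -0.0832  0.0331] h 76.5 F [ 0.1  0.9 -1. ] gap 0.0427 t 30.9 total rv [0.16 0.15 0.5 ] len/row 0.0088
[-0.25, -0.0023, -0.0012, 0.0084, 0.05, 0.05, 0.17]
[-0.25, -0.0023, -0.0012, 0.0084, 0.05, 0.05, 0.17]
[-0.25, -0.0024, -0.0012, 0.0084, 0.05, 0.05, 0.17]
```

>>> {"fn": "carry_out", "kwargs": {"moves": [-0.25, -0.0023, -0.001, 0.008, 0, 0, 0.2, -0.25, -0.0023, -0.001, 0.008, 0, 0, 0.2, -0.25, -0.002, -0.001, 0.005, 0, 0, 0.1, -0.25, 0, 0, 0, 0, 0, 0, -0.25, 0, 0, 0, 0, 0, 0]}}

```text
clock: 31.52
tcp_pos: [0.457, -0.0885, 0.0106]
orientation: [0.002, 0.787, 0.616, 0.0]
wrist_force: [-0.4, 0.3, -1.8]
finger_gap: 0.0428
```

Run:
```python
from h import *
plan(.455,-.0892,-.002,76,2,-.25)
```

```text
at [ 0.457  -0.0885  0.0106] h 76.12 F [-0.4  0.3 -1.8] gap 0.0428 t 31.52 total rv [0.18 0.14 0.12] len/row 0.0064
[-0.25, -0.0006, -0.0009, 0.0063, 0.09, 0.07, 0.06]
[-0.25, -0.0006, -0.0009, 0.0063, 0.09, 0.07, 0.06]
```

>>> {"fn": "carry_out", "kwargs": {"moves": [-0.25, -0.0006, -0.001, 0.004, 0.1, 0.1, 0.1, -0.25, -0.0006, -0.001, 0.004, 0.1, 0, 0, -0.25, 0, 0, 0.003, 0, 0, 0, -0.25, 0, 0, 0, 0, 0, 0, -0.25, 0, 0, 0, 0, 0, 0]}}

```text
clock: 32.15
tcp_pos: [0.4553, -0.0895, -0.0006]
orientation: [0.0, 0.788, 0.616, -0.0]
wrist_force: [-0.8, 0.9, -1.5]
finger_gap: 0.0429
```

Run:
```python
from h import *
plan(.455,-.0892,-.0028,76,1,-.25)
```

```text
at [ 0.4553 -0.0895 -0.0006] h 76.0 F [-0.8  0.9 -1.5] gap 0.0429 t 32.15 total rv [0.03 0.04 0.  ] len/row 0.0022
[-0.25, 0.0002, -0.0004, 0.0022, 0.03, 0.04, 0.0]
```

>>> {"fn": "carry_out", "kwargs": {"moves": [-0.25, 0, -0.0003, 0.002, 0, 0, 0, -0.25, 0, 0, 0.0005, 0, 0, 0, 0.1, 0, 0, 0, 0, 0, 0, 0.4, 0, 0, 0, 0, 0, 0, 1, 0, 0, 0, 0, 0, 0]}}

```text
clock: 32.78
tcp_pos: [0.4558, -0.0897, -0.0025]
orientation: [0.001, 0.788, 0.616, 0.0]
wrist_force: [-0.2, 0.6, 0.4]
finger_gap: 0.0758
```

>>> {"fn": "carry_out", "kwargs": {"moves": [1, 0, 0, 0, 0, 0, 0, 1, 0, 0, -0.03, 0, 0, 0, 1, 0, 0, -0.04, 0, 0, 0, 1, 0, 0, -0.04, 0, 0, 0, 1, 0, 0, -0.005, 0, 0, 0]}}

```text
clock: 33.4
tcp_pos: [0.4547, -0.0892, 0.1147]
orientation: [0.0, 0.788, 0.616, -0.0]
wrist_force: [-0.4, 0.6, -0.1]
finger_gap: 0.0856
```

>>> {"fn": "carry_out", "kwargs": {"moves": [1, 0, 0.01, 0, 0, 0, 0, 1, 0, 0.01, 0, 0, 0, 0, 1, 0, 0, 0, 0, 0, 0, 1, 0, 0, 0, 0, 0, 0, 1, 0, 0, 0, 0, 0, 0]}}

```text
clock: 34.02
tcp_pos: [0.4735, -0.0937, 0.1107]
orientation: [-0.003, 0.788, 0.616, -0.002]
wrist_force: [-0.2, -0.3, -0.3]
finger_gap: 0.0852
```

Run:
```python
from h import *
im,a=shot('w15')
print(im[60:330:15,320].min(1), im[200,230:420:8].min(1), im[200,230:420:8].max(1))
for k,t in ((9,15),(9,25)): blob(im,a,lambda i:thin(im,k,t)&(i.min(2)>110)&(i.max(2)-i.min(2)<35),(.455,-.0892),.006,.075,f"outline{k},{t}")
plan(.455,-.0892,.11,76,1)
```

```text
[ 16  22  19 128 136 142 192 199 199 198 171 164 163 195 255 203 199  26] [ 25  20  19  20  84 108 111 166 195 199 200 199 198 197 203 198 182 135
 134  21  20  18  19  16] [142  86  86  86  98 113 115 172 203 206 207 206 205 204 212 205 186 140
 140 104 104 104 104 103]
outline9,15 centre [419.9 -81.1] size 53.4 29.1 long axis 77.8 n 786 px 279 360 136 181
outline9,25 centre [418.9 -80.9] size 52.7 28.2 long axis 79.4 n 683 px 279 359 136 180
at [ 0.4735 -0.0937  0.1107] h 76.0 F [ 0.1 -0.6  0.9] gap 0.0855 t 34.08 total rv [-0.38 -0.01 -0.  ] len/row 0.019
[1, -0.0001, -0.019, 0.0009, -0.38, -0.01, -0.0]
```

```bash
cat >> h.py <<'E'
def rect(im,a,cx,cy,ang,z,hx=.075,hy=.045,s=.001):
    "rectified gray (min channel) patch: rows = across (y), cols = along (x), s m/px, origin at centre"
    K,Rw,c=a; X,Y=np.meshgrid(np.arange(-hx,hx+s/2,s),np.arange(-hy,hy+s/2,s)); r=np.radians(ang)
    P=np.stack([cx+X*np.cos(r)-Y*np.sin(r),cy+X*np.sin(r)+Y*np.cos(r),np.full_like(X,z)],-1)
    q=(P-c)@Rw@K.T; uv=(q[...,:2]/q[...,2:]).astype(np.float32); return cv2.remap(im.min(2),uv[...,0],uv[...,1],cv2.INTER_LINEAR)
E
python3 - <<'E'
from h import *
d=np.load("pics/w15.npz"); a=(d["K"],d["R"],d["c"]); im=d["im"]
np.set_printoptions(linewidth=220)
g=rect(im,a,.455,-.0892,-14,.006)
print("along, outline far end x=-75..-35 (y mean +-10)",g[35:56,0:41].mean(0).astype(int))
print("along far +x end 30..75",g[35:56,105:].mean(0).astype(int))
print("across at x=-42 ",g[:,30:36].mean(1).astype(int))
g=rect(im,a,.455,-.0892,-14,.028)
print("top along",g[35:56,20:40].mean(0).astype(int),g[35:56,110:130].mean(0).astype(int))
print("top across",g[15:32,60:90].mean(1).astype(int),g[58:76,60:90].mean(1).astype(int))
E
```

```text
along, outline far end x=-75..-35 (y mean +-10) [ 20  19  20  20  42  96 129 137 138 138 138 137 137 136 136 136 136 136 136 136 137 136 136 136 138 160 196 207 199 159 130 148 174 185 192 198 200 200 200 200 200]
along far +x end 30..75 [201 211 218 223 228 236 248 254 255 255 255 255 255 255 255 255 255 255 255 255 255 253 240 218 202 201 200 200 200 199 200 199 199 199 199 199 199 196 178 119  53  26  24  24  24  24]
across at x=-42  [ 24  25  24  34  96 166 199 208 208 209 209 208 209 208 209 208 209 216 244 255 255 240 215 217 224 225 223 210 188 174 170 169 168 170 173 173 172 171 172 172 172 171 171 173 173 173 172 171 170 170 169 168 168 170
 171 170 171 171 172 174 175 173 172 172 174 173 171 182 198 205 188 154 139 139 138 138 138 138 138 138 138 138 136 119  78  34  19  20  19  19  19]
top along [137 136 136 136 137 151 191 207 199 155 129 156 179 188 196 199 200 200 200 200] [255 255 255 255 255 255 255 255 251 232 209 201 200 200 200 199 199 199 199 199]
top across [132 140 143 139 132 151 181 189 178 164 166 170 170 171 171 170 173] [180 179 178 178 180 179 174 170 178 196 186 150 134 133 134 134 134 133]
```

Power bank is within about 1 mm of the outline centre by its rectified edges. Now the watch.

Run:
```python
from h import *
d=np.load("pics/w1.npz"); a=(d["K"],d["R"],d["c"])
print(px2w(*a,[(601,88)],.014),px2w(*a,[(592,119)],.007))
plan(.50,.08,.11,76,5)
```

```text
[[0.45530223 0.09135889 0.014     ]] [[0.48009129 0.08584127 0.007     ]]
at [ 0.4735 -0.0937  0.1107] h 76.0 F [ 0.1 -0.6  0.9] gap 0.0855 t 34.08 total rv [-0.38 -0.01 -0.  ] len/row 0.0351
[1, 0.035, -0.0033, 0.0002, -0.08, -0.0, -0.0]
[1, 0.035, -0.0033, 0.0002, -0.08, -0.0, -0.0]
[1, 0.035, -0.0033, 0.0002, -0.08, -0.0, -0.0]
[1, 0.035, -0.0033, 0.0002, -0.08, -0.0, -0.0]
[1, 0.035, -0.0033, 0.0002, -0.08, -0.0, -0.0]
```

>>> {"fn": "carry_out", "kwargs": {"moves": [1, 0.035, -0.0033, 0, 0, 0, 0, 1, 0.035, -0.0033, 0, 0, 0, 0, 1, 0.035, -0.0033, 0, -0.1, 0, 0, 1, 0.035, -0.0033, 0, -0.1, 0, 0, 1, 0.02, -0.0033, 0, -0.1, 0, 0]}}

```text
clock: 34.7
tcp_pos: [0.4966, 0.0684, 0.1107]
orientation: [-0.0, 0.79, 0.614, -0.0]
wrist_force: [0.3, 0.3, -0.1]
finger_gap: 0.0857
```

>>> {"fn": "carry_out", "kwargs": {"moves": [1, 0, 0, 0, 0, 0, 0, 1, 0, 0, 0, 0, 0, 0, 1, 0, 0, 0, 0, 0, 0, 1, 0, 0, 0, 0, 0, 0, 1, 0, 0, 0, 0, 0, 0]}}

```text
clock: 35.33
tcp_pos: [0.496, 0.0673, 0.1106]
orientation: [-0.0, 0.79, 0.614, -0.001]
wrist_force: [0.6, -0.1, -0.2]
finger_gap: 0.0855
```

Run:
```python
from h import *
im,a=shot('w16')
blob(im,a,lambda i:(i.max(2)<60)&(i.max(2)-i.min(2)<25),(.4555,.0914),.014,.03,"dial")
for t in (110,140,170):blob(im,a,lambda i:(i.min(2)>t)&(i.max(2)-i.min(2)<40),(.4555,.0914),.014,.04,"ring")
blob(im,a,lambda i:(i.max(2)-i.min(2)<40),(.4555,.0914),.014,.04,"all")
plan(.4555,.0914,.03,76,4)
```

```text
dial centre [456.1  89.9] size 35.9 35.8 long axis -14.3 n 2512 px 312 367 146 202
ring centre [455.7  90.3] size 46.2 45.5 long axis -14.9 n 1318 px 305 375 137 209
ring centre [455.7  90.3] size 45.4 44.9 long axis 75.7 n 1107 px 305 375 138 208
ring centre [455.4  90.3] size 44.2 44.2 long axis 75.7 n 840 px 306 374 138 207
all centre [455.5  90.2] size 46.4 46.3 long axis 30.4 n 4150 px 304 376 137 212
at [0.496  0.0674 0.1106] h 75.71 F [ 0.4 -0.2 -0.5] gap 0.0854 t 35.38 total rv [-0.07  0.04 -0.29] len/row 0.0233
[1, 0.0033, -0.0113, 0.0202, -0.02, 0.01, -0.07]
[1, 0.0033, -0.0113, 0.0202, -0.02, 0.01, -0.07]
[1, 0.0034, -0.0113, 0.0202, -0.02, 0.01, -0.07]
[1, 0.0034, -0.0113, 0.0202, -0.02, 0.01, -0.07]
```

>>> {"fn": "carry_out", "kwargs": {"moves": [1, 0.0033, -0.0113, 0.019, 0, 0, 0, 1, 0.0033, -0.0113, 0.019, 0, 0, 0, 1, 0.003, -0.0113, 0.019, 0, 0, 0, 1, 0.003, -0.008, 0.019, 0, 0, -0.3, 1, 0, 0, 0.01, 0, 0, -0.3]}}

```text
clock: 36.0
tcp_pos: [0.4596, 0.0893, 0.0236]
orientation: [0.001, 0.787, 0.617, 0.001]
wrist_force: [-0.3, -0.9, 0.4]
finger_gap: 0.0851
```

Run:
```python
from h import *
plan(.4557,.0902,-.0105,76.5,4)
```

```text
at [0.4596 0.0893 0.0236] h 76.21 F [-0.3 -0.9  0.4] gap 0.0851 t 36.0 total rv [ 0.16  0.   -0.29] len/row 0.0086
[1, -0.0, -0.001, 0.0085, 0.04, 0.0, -0.07]
[1, -0.0, -0.001, 0.0085, 0.04, 0.0, -0.07]
[1, -0.0, -0.001, 0.0085, 0.04, 0.0, -0.07]
[1, -0.0, -0.001, 0.0085, 0.04, 0.0, -0.07]
```

>>> {"fn": "carry_out", "kwargs": {"moves": [1, 0, -0.001, 0.008, 0, 0, 0, 1, 0, -0.001, 0.008, 0, 0, -0.1, 1, 0, -0.001, 0.007, 0, 0, -0.1, 1, 0, 0, 0.003, 0, 0, 0, 1, 0, 0, 0, 0, 0, 0]}}

```text
clock: 36.62
tcp_pos: [0.4586, 0.0894, -0.0034]
orientation: [0.002, 0.786, 0.618, 0.002]
wrist_force: [-0.0, -0.9, -0.1]
finger_gap: 0.0854
```

Run:
```python
from h import *
plan(.4557,.0902,-.0105,76.5,1)
```

```text
at [ 0.4586  0.0894 -0.0034] h 76.35 F [-0.  -0.9 -0.1] gap 0.0854 t 36.62 total rv [ 0.28 -0.02 -0.15] len/row 0.0077
[1, 0.0001, -0.003, 0.0071, 0.28, -0.02, -0.15]
```

>>> {"fn": "carry_out", "kwargs": {"moves": [1, 0, -0.003, 0.004, 0.2, 0, -0.1, 1, 0, 0, 0.002, 0.1, 0, 0, 1, 0, 0, 0.001, 0, 0, 0, 0.5, 0, 0, 0, 0, 0, 0, 0.2, 0, 0, 0, 0, 0, 0], "squeeze": 40}}

```text
clock: 37.25
tcp_pos: [0.4562, 0.0901, -0.0102]
orientation: [0.0, 0.786, 0.619, 0.0]
wrist_force: [0.3, -0.5, 0.3]
finger_gap: 0.0523
```

>>> {"fn": "carry_out", "kwargs": {"moves": [-0.2, 0, 0, 0, 0, 0, 0, -0.2, 0, 0, 0, 0, 0, 0, -0.2, 0, 0, 0, 0, 0, 0, -0.2, 0, 0, 0, 0, 0, 0, -0.2, 0, 0, 0, 0, 0, 0]}}

```text
clock: 37.88
tcp_pos: [0.4563, 0.0902, -0.0099]
orientation: [0.0, 0.785, 0.619, 0.001]
wrist_force: [-0.9, -0.5, 0.7]
finger_gap: 0.0441
```

Run:
```python
from h import *
plan(.4557,.0902,.09,76.5,5,-.2)
```

```text
at [ 0.4563  0.0902 -0.0099] h 76.47 F [-0.9 -0.5  0.7] gap 0.0441 t 37.88 total rv [ 0.05 -0.04 -0.03] len/row 0.02
[-0.2, -0.0, -0.0001, -0.02, 0.01, -0.01, -0.01]
[-0.2, -0.0, -0.0001, -0.02, 0.01, -0.01, -0.01]
[-0.2, -0.0, -0.0001, -0.02, 0.01, -0.01, -0.01]
[-0.2, -0.0, -0.0001, -0.02, 0.01, -0.01, -0.01]
[-0.2, -0.0, -0.0001, -0.02, 0.01, -0.01, -0.01]
```

>>> {"fn": "carry_out", "kwargs": {"moves": [-0.2, 0, 0, -0.01, 0, 0, 0, -0.2, 0, 0, -0.02, 0, 0, 0, -0.2, 0, 0, -0.03, 0, 0, 0, -0.2, 0, 0, -0.04, 0, 0, 0, -0.2, 0, 0, 0, 0, 0, 0]}}

```text
clock: 38.5
tcp_pos: [0.4559, 0.0901, 0.0948]
orientation: [-0.0, 0.786, 0.619, 0.0]
wrist_force: [-0.3, 0.9, -0.5]
finger_gap: 0.0437
```

Run:
```python
from h import *
plan(.511,-.219,.11,115,9,-.2)
```

```text
at [0.4559 0.0901 0.0948] h 76.46 F [-0.3  0.9 -0.5] gap 0.0437 t 38.5 total rv [ 4.000e-02 -3.000e-02 -3.854e+01] len/row 0.0349
[-0.2, -0.032, 0.014, -0.0017, 0.0, -0.0, -4.28]
[-0.2, -0.0329, 0.0116, -0.0017, 0.0, -0.0, -4.28]
[-0.2, -0.0337, 0.0091, -0.0017, 0.0, -0.0, -4.28]
[-0.2, -0.0343, 0.0065, -0.0017, 0.0, -0.0, -4.28]
[-0.2, -0.0347, 0.004, -0.0017, 0.0, -0.0, -4.28]
[-0.2, -0.0349, 0.0014, -0.0017, 0.0, -0.0, -4.28]
[-0.2, -0.0349, -0.0013, -0.0017, 0.0, -0.0, -4.28]
[-0.2, -0.0347, -0.0038, -0.0017, 0.0, -0.0, -4.28]
[-0.2, -0.0343, -0.0064, -0.0017, 0.0, -0.0, -4.28]
```

>>> {"fn": "carry_out", "kwargs": {"moves": [-0.2, -0.032, 0.014, -0.0017, 0, 0, -4.3, -0.2, -0.033, 0.0116, -0.0017, 0, 0, -4.3, -0.2, -0.0337, 0.009, -0.0017, 0, 0, -4.3, -0.2, -0.0343, 0.0065, -0.0017, 0, 0, -4.3, -0.2, -0.0347, 0.004, -0.0017, 0, 0, -4.3]}}

```text
clock: 39.12
tcp_pos: [0.4862, -0.0836, 0.1019]
orientation: [-0.001, 0.649, 0.76, 0.0]
wrist_force: [0.5, -1.1, -0.7]
finger_gap: 0.0441
```

>>> {"fn": "carry_out", "kwargs": {"moves": [-0.2, -0.035, 0.0014, -0.0017, 0, 0, -4.3, -0.2, -0.035, -0.0013, -0.0017, 0, 0, -4.3, -0.2, -0.03, -0.004, -0.0017, 0, 0, -4.3, -0.2, -0.015, -0.004, -0.0017, 0, 0, -4, -0.2, 0, 0, 0, 0, 0, 0]}}

```text
clock: 39.75
tcp_pos: [0.5056, -0.2028, 0.1049]
orientation: [-0.004, 0.528, 0.849, 0.0]
wrist_force: [0.4, 0.6, -1.0]
finger_gap: 0.0442
```

>>> {"fn": "carry_out", "kwargs": {"moves": [-0.2, 0, 0, 0, 0, 0, 0, -0.2, 0, 0, 0, 0, 0, 0, -0.2, 0, 0, 0, 0, 0, 0, -0.2, 0, 0, 0, 0, 0, 0, -0.2, 0, 0, 0, 0, 0, 0]}}

```text
clock: 40.38
tcp_pos: [0.5044, -0.1995, 0.104]
orientation: [-0.005, 0.528, 0.849, 0.0]
wrist_force: [-0.4, 0.8, -0.8]
finger_gap: 0.0439
```

Run:
```python
from h import *
im,a=shot('w17')
for k,t in ((9,15),(9,25),(9,35)): blob(im,a,lambda i:thin(im,k,t)&(i.min(2)>110)&(i.max(2)-i.min(2)<35),(.434,-.2547),.006,.04,f"circle{k},{t}")
plan(.4345,-.2549,.03,115,5,-.2)
# in-hand watch in tool coordinates: dial centre at tool z (bottom -.0099, top -.0239)
d=env.calibration("wrist"); H=d["hand_eye"]
m=((im.max(2)<60)&(im.max(2).astype(int)-im.min(2)<25)).astype(np.uint8); m[:200]=0; m[:,:270]=0; m[:,372:]=0
n,l,st,c=cv2.connectedComponentsWithStats(m); print([ (s.tolist()) for s in st[1:] if s[4]>300])
```

```text
circle9,15 centre [ 434.2 -255.2] size 54.5 54.1 long axis -63.8 n 1750 px 245 332 57 149
circle9,25 centre [ 434.2 -255.1] size 54.2 54.1 long axis -57.9 n 1462 px 245 332 57 149
circle9,35 centre [ 445.3 -264.4] size 53.9 24.9 long axis 50.9 n 628 px 245 304 63 148
at [ 0.5044 -0.1995  0.1041] h 116.23 F [-0.5  0.7 -1.3] gap 0.0441 t 40.42 total rv [-0.29 -0.54  1.23] len/row 0.0232
[-0.2, -0.0039, -0.0174, 0.0149, -0.06, -0.11, 0.25]
[-0.2, -0.0039, -0.0174, 0.0149, -0.06, -0.11, 0.25]
[-0.2, -0.004, -0.0174, 0.0148, -0.06, -0.11, 0.25]
[-0.2, -0.004, -0.0174, 0.0148, -0.06, -0.11, 0.25]
[-0.2, -0.0041, -0.0174, 0.0148, -0.06, -0.11, 0.25]
[[271, 275, 101, 92, 7316], [270, 381, 102, 99, 6996]]
```

>>> {"fn": "carry_out", "kwargs": {"moves": [-0.2, -0.004, -0.0174, 0.014, 0, -0.1, 0.2, -0.2, -0.004, -0.0174, 0.014, 0, -0.1, 0.2, -0.2, -0.004, -0.0174, 0.014, 0, -0.1, 0.2, -0.2, -0.004, -0.0174, 0.014, -0.1, -0.1, 0.2, -0.2, -0.004, -0.015, 0.012, -0.1, -0.1, 0.2]}}

```text
clock: 41.05
tcp_pos: [0.4374, -0.256, 0.0361]
orientation: [0.002, 0.535, 0.845, -0.001]
wrist_force: [0.2, -0.4, -0.3]
finger_gap: 0.0441
```

Run:
```python
from h import *
plan(.4347,-.2550,.006,115,3,-.2)
```

```text
at [ 0.4374 -0.256   0.0361] h 115.35 F [ 0.2 -0.4 -0.3] gap 0.0441 t 41.05 total rv [0.08 0.23 0.35] len/row 0.0101
[-0.2, 0.0007, -0.0007, 0.01, 0.03, 0.08, 0.12]
[-0.2, 0.0007, -0.0007, 0.01, 0.03, 0.08, 0.12]
[-0.2, 0.0007, -0.0007, 0.01, 0.03, 0.08, 0.12]
```

>>> {"fn": "carry_out", "kwargs": {"moves": [-0.2, 0.0007, 0, 0.009, 0, 0.1, 0.1, -0.2, 0.0007, 0, 0.009, 0, 0.1, 0.1, -0.2, 0, 0, 0.008, 0, 0, 0.1, -0.2, 0, 0, 0.002, 0, 0, 0, -0.2, 0, 0, 0, 0, 0, 0]}}

```text
clock: 41.68
tcp_pos: [0.4376, -0.2541, 0.0064]
orientation: [0.0, 0.537, 0.844, 0.001]
wrist_force: [-0.6, -0.3, -0.3]
finger_gap: 0.0441
```

Run:
```python
from h import *
plan(.4347,-.2550,-.003,115,2,-.2)
```

```text
at [ 0.4376 -0.2541  0.0064] h 115.04 F [-0.6 -0.3 -0.3] gap 0.0441 t 41.67 total rv [ 0.1  -0.02  0.04] len/row 0.0049
[-0.2, 0.0002, -0.0015, 0.0047, 0.05, -0.01, 0.02]
[-0.2, 0.0002, -0.0015, 0.0047, 0.05, -0.01, 0.02]
```

>>> {"fn": "carry_out", "kwargs": {"moves": [-0.2, 0, -0.003, 0.004, 0.1, 0, 0, -0.2, 0, 0, 0.003, 0, 0, 0, -0.2, 0, 0, 0.001, 0, 0, 0, -0.2, 0, 0, 0, 0, 0, 0, -0.2, 0, 0, 0, 0, 0, 0]}}

```text
clock: 42.3
tcp_pos: [0.4353, -0.2557, -0.0014]
orientation: [0.001, 0.537, 0.844, -0.0]
wrist_force: [-1.5, -0.3, -0.4]
finger_gap: 0.0443
```

Run:
```python
from h import *
plan(.4347,-.2550,-.0039,115,1,-.2)
```

```text
at [ 0.4353 -0.2557 -0.0014] h 115.06 F [-1.5 -0.3 -0.4] gap 0.0443 t 42.3 total rv [0.03 0.06 0.06] len/row 0.0026
[-0.2, 0.0009, -0.0003, 0.0025, 0.03, 0.06, 0.06]
```

>>> {"fn": "carry_out", "kwargs": {"moves": [-0.2, 0.0009, -0.0003, 0.002, 0, 0, 0, -0.2, 0, 0, 0.0005, 0, 0, 0, 0, 0, 0, 0, 0, 0, 0, 0.4, 0, 0, 0, 0, 0, 0, 1, 0, 0, 0, 0, 0, 0]}}

```text
clock: 42.92
tcp_pos: [0.4349, -0.2552, -0.0037]
orientation: [0.001, 0.537, 0.844, -0.0]
wrist_force: [-0.5, -0.5, 1.0]
finger_gap: 0.0763
```

>>> {"fn": "carry_out", "kwargs": {"moves": [1, 0, 0, 0, 0, 0, 0, 1, 0, 0, -0.03, 0, 0, 0, 1, 0, 0, -0.04, 0, 0, 0, 1, 0, 0, -0.04, 0, 0, 0, 1, 0, 0.02, -0.01, 0, 0, 0]}}

```text
clock: 43.55
tcp_pos: [0.4514, -0.246, 0.1184]
orientation: [-0.001, 0.538, 0.843, 0.0]
wrist_force: [0.8, -0.3, -0.5]
finger_gap: 0.0852
```

>>> {"fn": "carry_out", "kwargs": {"moves": [1, 0.03, 0.03, -0.03, 0, 0, 0, 1, 0.03, 0.03, -0.03, 0, 0, 0, 1, 0, 0, 0, 0, 0, 0, 1, 0, 0, 0, 0, 0, 0, 1, 0, 0, 0, 0, 0, 0]}}

```text
clock: 44.18
tcp_pos: [0.4824, -0.1655, 0.1805]
orientation: [0.0, 0.538, 0.843, 0.0]
wrist_force: [0.3, -0.6, 0.3]
finger_gap: 0.0856
```

Run:
```python
from h import *
im,a=shot('w18')
plan(.434,-.2550,.1,115,1)
blob(im,a,lambda i:(i.max(2)<60)&(i.max(2)-i.min(2)<25),(.4342,-.2552),.02,.03,"dial")
for k,t in ((9,15),(9,25)):
  blob(im,a,lambda i:thin(im,k,t)&(i.min(2)>110)&(i.max(2)-i.min(2)<35),(.4342,-.2552),.006,.04,"outline")
  blob(im,a,lambda i:thin(im,k,t)&(i.min(2)>110)&(i.max(2)-i.min(2)<35),(.4546,-.0895),.006,.065,"pb outline")
blob(im,a,lambda i:(i.min(2)>140)&(i.max(2)-i.min(2)<35),(.4546,-.0895),.028,.055,"pb")
s=env.read_camera("side")[:,:,::-1]
A=cv2.resize(im,(440,330)); B=cv2.resize(s[130:350,130:430],(360,264)); o=np.zeros((330,800,3),np.uint8); o[:,:440]=A; o[:264,440:]=B
p=im[0:300]; cv2.imwrite("pics/fin.png",np.vstack([cv2.resize(p,(640,300)), cv2.resize(s[130:350,130:440],(640,300),interpolation=cv2.INTER_AREA)]))
```

```text
at [ 0.4822 -0.1656  0.1803] h 114.87 F [0.3 0.5 0.3] gap 0.0851 t 44.23 total rv [ 0.01  0.   -0.13] len/row 0.1295
[1, -0.0608, -0.0813, 0.0803, 0.01, 0.0, -0.13]Traceback (most recent call last):
  File "<stdin>", line 4, in <module>
  File "h.py", line 29, in blob
    k,l,st,_=cv2.connectedComponentsWithStats(m); i=1+st[1:,4].argmax(); y,x=np.nonzero(l==i)
                                                      ~~~~~~~~~~~~~~~^^
ValueError: attempt to get argmax of an empty sequence
```

Run:
```python
from h import *
d=np.load("pics/w18.npz"); a=(d["K"],d["R"],d["c"]); im=d["im"]
def b(*x):
    try: blob(im,a,*x)
    except Exception as e: print(x[-1],"none")
b(lambda i:(i.max(2)<110)&(i.max(2)-i.min(2)<25),(.4342,-.2552),.02,.03,"dial")
for k,t in ((9,15),(9,25)):
  b(lambda i:thin(im,k,t)&(i.min(2)>110)&(i.max(2)-i.min(2)<35),(.4342,-.2552),.006,.04,"outline")
  b(lambda i:thin(im,k,t)&(i.min(2)>110)&(i.max(2)-i.min(2)<35),(.4546,-.0895),.006,.065,"pb outline")
s=env.read_camera("side")[:,:,::-1]
cv2.imwrite("pics/fin.png",np.vstack([im[0:300], cv2.resize(s[140:340,130:430],(450,300),interpolation=cv2.INTER_CUBIC) if 0 else cv2.copyMakeBorder(cv2.resize(s[140:340,130:430],(450,300),interpolation=cv2.INTER_CUBIC),0,0,0,190,cv2.BORDER_CONSTANT)]))
```

```text
dial centre [ 433.8 -255. ] size 36.1 35.8 long axis -65.1 n 1774 px 220 266 94 142
outline centre [ 434.8 -255.1] size 55.8 53.9 long axis -65.1 n 1606 px 212 280 85 154
pb outline centre [ 433.8 -103.8] size 101.7 46.4 long axis -44.4 n 607 px 362 473 161 240
outline centre [ 434.7 -255.1] size 54.2 54.1 long axis -66.8 n 1370 px 213 279 85 154
pb outline centre [ 442.1 -111.8] size 88.0 17.1 long axis -23.6 n 390 px 362 443 162 240
```

View pics/fin.png

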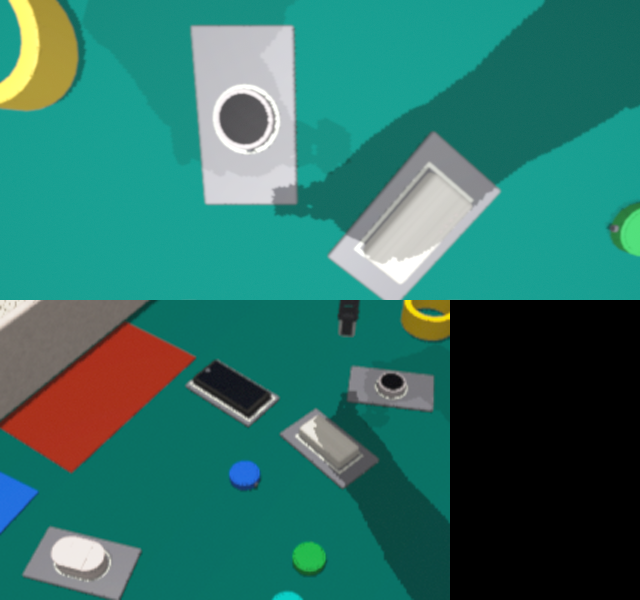

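All four devices sit inside their outlines. The watch dial is at (433.8,−255.0) against an outline centre of (434.7,−255.1), and the arm is clear.

```bash
python3 -c "
from workcell import env
print(env.get_state()['clock']); print(env.hand_in())"
```

```text
44.275
the job is handed in; nothing more can be done
None
```

All four devices are on their matching charging pads, flat, right side up and lined up with the outlines. I handed the job in at 44.3 s of the 112 s allowed, with the gripper open and clear of everything. The robot never touched the bottle, the tape roll or the coloured lookalikes of the watch.

**Last checks** (offset of the device centre from its outline, measured in the wrist pictures):

| Device | Offset | Angle check |
|---|---|---|
| Earbud case | under 0.5 mm along its length, about 1.5 mm by its side edges | set down at 19.0°, outline at 19.1° |
| Phone | about 0.3 mm | −5.0°, outline at −4.9° |
| Power bank | under 1 mm | −14.0°, outline at −13.7° to −14.1° |
| Watch | about 1 mm | crown roughly along the pad's long axis |

**What failed or disagreed:**
- **First grasp:** the first try at the earbud case closed on nothing. The fingertips are about 20 mm higher than the stated `tip_reach` suggests. I worked out the real reach from the pictures and by lowering gently until the tips touched the bench; no force above about 2.5 N showed in the readings.
- **Power bank check:** shadow and the bank itself hid part of its outline. Its offset comes from the edges I could see rather than a full outline fit, and a last automatic fit of that outline did not work. The final picture shows white line around it where visible.

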